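Put the block planes away in their colour-coded till

TASK

Put the four block planes from the bench rest away in the plane till: each goes into the bay of its own colour, square and mid-lane, flat on the felt, with its toe slid forward under the keeper bar until it is home against the back board. Keep the planes upright and leave the oil bottle and the file where they are.

Things in the scene. Friction and masses are not known exactly. Their poses are not given: they have to be found in the camera images.
- plane_red: steel block plane with a red lever cap, loose, about 0.36 kg. Origin: centre of the sole's underside; x to the toe, y across, z up. Sole 120 x 38 mm. Cheeks flat and upright, 38 mm over the outside, 30 mm high from x = -24 to +12 mm, falling to both ends: grip across them there, from above. Cap up to 37 mm high; toe (x over 31 mm) at most 12 mm high; brass adjuster on the heel up to 26 mm high.
- plane_blue: block plane with a blue cap, else alike. At the start all four stand on their soles side by side on a leather-lined bench rest, leather 15 mm above the bench, toes roughly away from the robot, 28 mm or more free between neighbours, strips 3.5 mm high between them, colours in any order.
- plane_green: block plane with a green cap, else alike; same origin and axes.
- plane_yellow: block plane with a yellow cap, else alike; same origin and axes.
- bay_red: bay of the plane till with red felt and a red plate on its keeper bar. Origin: on the lane's centre line 12 mm above the bench; x into the bay (away from the robot), y across, z up. Felt's top at z = 3 mm, x = -78 to 80. Back board's face at x = 80 mm. Keeper bar over x = 54 to 80 mm, underside 19 mm and top 30 mm above the felt. A plane fully home has its origin at x = 20, y = 0, z = 3 mm.
- bay_blue: bay of the plane till with blue felt and a blue plate on its keeper bar, else alike. Lanes are 76 mm wide, side by side in one till, colours in any order. Posts under the keeper leave 68 mm clear for the toe; before the keeper (x below 54 mm) a lane is open above, with strips only 2 mm above the felt between lanes.
- bay_green: bay of the plane till with green felt and a green plate on its keeper bar, else alike; same origin and axes. Back board and end cheeks of the till rise 48 mm above the bench.
- bay_yellow: bay of the plane till with yellow felt and a yellow plate on its keeper bar, else alike; same origin and axes.
- oil: amber bottle of honing oil with a black cap, 44 mm across, 95 mm high, upright and loose on the bench beyond the racks; origin at the centre of its underside. To be left alone.
- file: flat file with a light wooden handle, 255 mm long in all (its x), 29 mm high, lying loose on the bench beyond the racks; origin under its middle. To be left alone.

How it is judged:
By the outcome, as a careful person would: the job done as asked, in the order asked, and still so for the second after the job is handed in, with the robot touching nothing.
It also fails if it takes over 99 s, if anything falls off the work surface, if the arm or the gripper's body presses on something with over 40 N, if the wrist force passes 120 N, or if a joint passes its speed limit or range.

ROBOT

A 7-joint arm with a two-finger parallel gripper is mounted at the origin on the work surface. World frame = base frame: x ahead of the robot, y to its left, z up, the work surface at z = 0. Lengths are in m, angles in rad, forces in N, time in s.
With the tool pointing down it reaches from about 0.425 to 0.925 m from the base axis. Payload 6.8 kg.
Tool frame: the origin (TCP) lies midway between the tips of the shut fingers; the grasp point (between the pads) lies 19 mm behind it; z points along the fingers, y is the direction in which the jaws open and shut (so a half turn about z gives the same grasp; the last joint's range is limited). The gripper opens to 85 mm and grips with 20 to 120 N. Pads are 22 mm wide; open, the fingers measure 114 mm over their backs; the gripper's body (76 mm by 85 mm) begins 54 mm behind the grasp point. The pads swing forward as they close: fully open they stand 13 mm farther back than shut.
Start: joints at [1.221, 0.477, 0.022, 1.555, -0.011, 1.109, -0.083], TCP at [0.162, -0.655, 0.231] pointing down, gripper open.
Joint ranges: [-2.96, 2.96], [-0.34, 2.1], [-1.41, 1.46], [0.24, 2.44], [-1.37, 4.51], [0.17, 1.92], [-2.96, 2.96]. Speed limits (rad/s): [2.39, 2.39, 3.14, 3.14, 3.14, 3.14, 3.14].

INTERFACE

Orientations are given as a unit quaternion [w, x, y, z].
In Python, from station import bot gives the robot as it stands. The module is installed in compiled form; this text tells all that it offers.
- The arm moves only by the tool play_rows, never from a script. Its argument "motion" is a list of rows, each a list of 2 entries, a list of its own where there are three numbers: the shift along the tool's x, y, z as a fraction of full scale, then the turn, a rotation vector about the tool's x, y, z as a fraction of full scale. In form: [[[tx, ty, tz], [rx, ry, rz]], ...]. A call has 1 to 8 rows; each row is the pose to reach, as a shift and turn from the pose measured when the call began, along the tool's axes at that moment, turning the shorter way round; what a row does not reach only later rows make up. Full scale, the value 1, is 400 mm for a shift and 360 degrees for a turn. A row lasts 1/10 s, in which the tool goes at most 50 mm and 8.59 degrees, less where a joint would pass 70% of its speed; a pose out of reach is approached as far as the arm can. A call with a number of a shift or a turn outside -1 to 1 is refused whole. A call with a gripper value outside its range is refused whole. "fingers" is the finger opening in mm, from 0 to 85.4, set as the call begins (left out, the last holds). The fingers move at their own pace and stop on an object; "grip_force" is the grip in N (left out, the last holds). Time passes only in rows, so rows that repeat a pose let the fingers close. It gives the time, the measured TCP pose, the force and the opening at its end, in the units of the state.
- bot.get_obs(): the state, without advancing time (a new reading comes with each control period).
- bot.read_camera(name): name is "scene" or "top" or "wrist"; returns a dict with "pixels" (420x560x3 uint8, red, green, blue), "range_z" (420x560 float32, m along the optical axis (not along the pixel's ray), 0 where there is no reading), "fovy" (degrees; the focal length in pixels is half the picture's height over the tangent of half this angle, whatever the lens; pixels are square), "cx", "cy" (the principal point, pixels), "pose" (4x4, takes a point from camera to world coordinates). Camera axes: x right, y down, z forward; pixel columns grow to the right and rows downward; lengths in m; the calibration is good to about 2 mm. A picture is of the moment at which its call begins.
- bot.hand_in(): hands the job in, once; it reports no verdict.
The state is a dict: "t": time; "q": joint angles; "joint_vel": joint speeds; "joint_torque": joint torques, N m; "eef_pos": TCP position; "tool_rot": TCP orientation; "contact_force": force on the tool from outside, world axes, zero at the start; "torque": the same for the moment, N m; "gripper_width": opening from 0.0 (shut) to 1.0 (fully open).
Only numpy, scipy, OpenCV 4.12 (cv2) and the standard library are available. Lean on these libraries where they do the work, as an engineer would, in place of code of your own. Each camera call takes 0.05 s, during which the arm holds its last target.

## Working session

There is one attempt and no reset: what is moved stays moved. The work goes in short steps, Python scripts to look and compute and a tool call to move; the robot and the scene stay as the last step left them, time stands still between calls to the robot, and variables do not carry over. Pictures are saved under pics/ and viewed, and the job is handed in when it is done.

Besides the shell and the picture viewer there is one more tool, called after "Call:" by a JSON object that holds its "name" and its "arguments". play_rows: Moves the arm, as the interface text tells. Shift numbers are shares of 400 mm and turn numbers shares of 360 degrees, none past 1 either way. Its arguments: {"type":"object","properties":{"motion":{"type":"array"},"fingers":{"type":"number"},"grip_force":{"type":"number"}},"required":["motion"]}

```bash
mkdir -p pics
cat > h.py <<'E'
import numpy as np, cv2
from station import bot
def cam(n,save=None):
    c=bot.read_camera(n)
    if save: cv2.imwrite(f'pics/{save}.png',c['pixels'][:,:,::-1])
    c['f']=c['pixels'].shape[0]/2/np.tan(np.radians(c['fovy'])/2)
    return c
def pts(c):
    d=c['range_z'];v,u=np.mgrid[:d.shape[0],:d.shape[1]]
    P=np.stack([(u-c['cx'])/c['f']*d,(v-c['cy'])/c['f']*d,d],-1)
    T=np.array(c['pose']);W=P@T[:3,:3].T+T[:3,3];W[d<=0]=np.nan
    return W
E
python3 - <<'E'
from h import *
for n in ['scene','top','wrist']:
    c=cam(n,n+'0');print(n,c['fovy'],c['cx'],c['cy'],np.round(c['pose'],3).tolist())
print(bot.get_obs())
E
```

```text
scene 45.37295234892832 271.16720842518055 208.98358597349826 [[0.6, 0.465, -0.652, 1.414], [0.8, -0.358, 0.481, -0.559], [-0.009, -0.81, -0.586, 0.716], [0.0, 0.0, 0.0, 1.0]]
top 44.14199055982005 280.9194385123893 211.23641619107548 [[0.001, -0.971, 0.239, 0.389], [-1.0, -0.003, -0.007, 0.003], [0.007, -0.239, -0.971, 1.123], [0.0, 0.0, 0.0, 1.0]]
wrist 66.07659841960907 272.7110642994761 209.44342212177983 [[0.24, -0.932, -0.272, 0.231], [-0.971, -0.231, -0.065, -0.638], [-0.002, 0.28, -0.96, 0.372], [0.0, 0.0, 0.0, 1.0]]
{'t': 0.15, 'q': array([ 1.2209107 ,  0.47762951,  0.0223553 ,  1.5561558 , -0.01149469,
        1.10930678, -0.08308364]), 'joint_vel': array([ 0.00095332, -0.00262146, -0.00034119, -0.00265128,  0.00133373,
       -0.00052705, -0.00046751]), 'joint_torque': array([ 3.35578290e-03, -5.96925509e+01,  1.61030531e+00, -2.81489807e+01,
        1.26025084e-02,  6.54526186e-03, -2.50390684e-05]), 'eef_pos': array([ 0.16150783, -0.65495381,  0.23056525]), 'tool_rot': array([-6.72303680e-04,  9.92699344e-01,  1.20613192e-01, -1.34146891e-04]), 'contact_force': array([ 0.97891085, -0.54416236, -0.02804476]), 'torque': array([ 0.03734759,  0.03002535, -0.01331795]), 'gripper_width': 1.00069334533694}
```

View pics/top0.png

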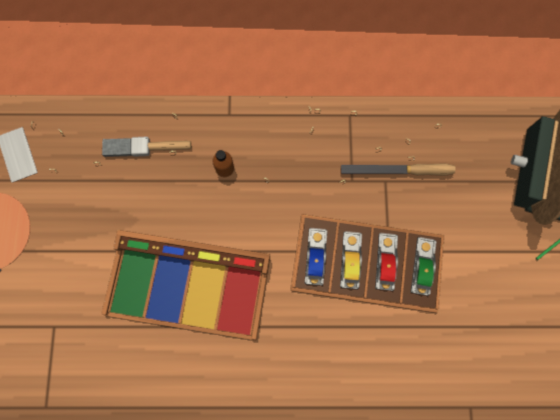

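View pics/scene0.png

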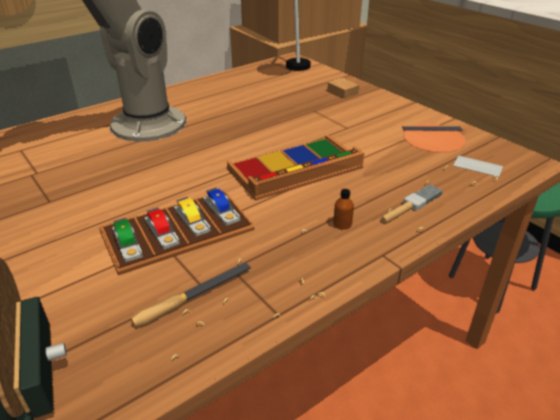

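View pics/wrist0.png

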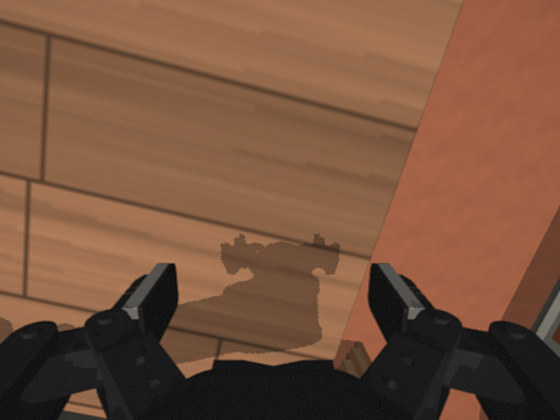

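The top view shows the planes on the rest at about (316,260) blue, (352,262) yellow, (388,265) red and (425,270) green. The bays, left to right at x 133–240, are green, blue, yellow, red. Next I'll measure both.

Run:
```python
from h import *
c=cam('top');W=pts(c);px=c['pixels'];
z=cv2.resize(px[205:345,95:450][:,:,::-1],None,fx=2.2,fy=2.2,interpolation=cv2.INTER_CUBIC);cv2.imwrite('pics/z1.png',z)
hsv=cv2.cvtColor(px,cv2.COLOR_RGB2HSV)
H,S,V=[hsv[...,i].astype(int) for i in range(3)]
m={'red':((H<5)|(H>172))&(S>180)&(V>90),'yellow':(H>20)&(H<32)&(S>180)&(V>140),'green':(H>50)&(H<85)&(S>150),'blue':(H>105)&(H<130)&(S>150)}
for k,mm in m.items():
    n,l,st,ce=cv2.connectedComponentsWithStats(mm.astype(np.uint8))
    for i in range(1,n):
        if st[i,4]>40 and 200<ce[i][1]<345 and 95<ce[i][0]<450:
            p=W[l==i]; print(k,st[i].tolist(),np.round(ce[i],1),np.round(np.nanmedian(p,0),4), 'z10/90',np.round(np.nanpercentile(p[:,2],[5,95]),4))
# height profile along each plane
for u0 in (316,352,388,425):
    print(u0,[(v,round(float(W[v,u0,0]),3),round(float(W[v,u0,2])*1000)) for v in range(222,300,4)])
```

```text
red [381, 254, 15, 27, 339] [387.6 267.3] [ 0.5325 -0.2274  0.0479] z10/90 [0.032  0.0529]
red [234, 257, 22, 10, 154] [244.2 261.6] [0.5457 0.0724 0.0444] z10/90 [0.0413 0.0473]
red [229, 267, 31, 9, 112] [243.5 270.8] [0.5305 0.0761 0.0145] z10/90 [0.0112 0.0171]
yellow [346, 253, 12, 8, 50] [351.2 257.2] [ 0.5567 -0.1526  0.0407] z10/90 [0.0327 0.0454]
green [129, 242, 19, 6, 78] [137.5 244.4] [0.5822 0.2974 0.0446] z10/90 [0.0409 0.0481]
green [418, 258, 15, 28, 319] [424.9 272.1] [ 0.5223 -0.3049  0.048 ] z10/90 [0.0328 0.0529]
blue [163, 246, 21, 9, 112] [173.  250.1] [0.5701 0.2221 0.0451] z10/90 [0.0417 0.0476]
blue [309, 248, 15, 28, 341] [315.7 261.9] [ 0.5427 -0.0776  0.0474] z10/90 [0.0297 0.0524]
blue [160, 256, 29, 9, 125] [173.8 260.1] [0.5536 0.2251 0.0142] z10/90 [0.011  0.0173]
316 [(222, 0.638, 14), (226, 0.63, 11), (230, 0.619, 20), (234, 0.61, 19), (238, 0.602, 19), (242, 0.593, 19), (246, 0.584, 18), (250, 0.573, 35), (254, 0.563, 41), (258, 0.553, 48), (262, 0.545, 49), (266, 0.536, 51), (270, 0.528, 48), (274, 0.52, 48), (278, 0.512, 44), (282, 0.505, 35), (28
[... 449 characters left out ...]
), (226, 0.632, 2), (230, 0.62, 15), (234, 0.61, 23), (238, 0.601, 24), (242, 0.592, 25), (246, 0.583, 25), (250, 0.576, 17), (254, 0.567, 21), (258, 0.555, 39), (262, 0.546, 45), (266, 0.537, 50), (270, 0.529, 49), (274, 0.52, 51), (278, 0.512, 47), (282, 0.504, 44), (286, 0.497, 31), (290, 0.49, 18), (294, 0.482, 16), (298, 0.474, 12)]
425 [(222, 0.642, 0), (226, 0.633, -1), (230, 0.624, 2), (234, 0.613, 9), (238, 0.603, 17), (242, 0.593, 19), (246, 0.583, 25), (250, 0.575, 23), (254, 0.567, 22), (258, 0.558, 24), (262, 0.547, 37), (266, 0.538, 44), (270, 0.529, 48), (274, 0.52, 53), (278, 0.512, 52), (282, 0.504, 47), (286, 0.496, 41), (290, 0.489, 35), (294, 0.481, 26), (298, 0.474, 16)]
```

View pics/z1.png

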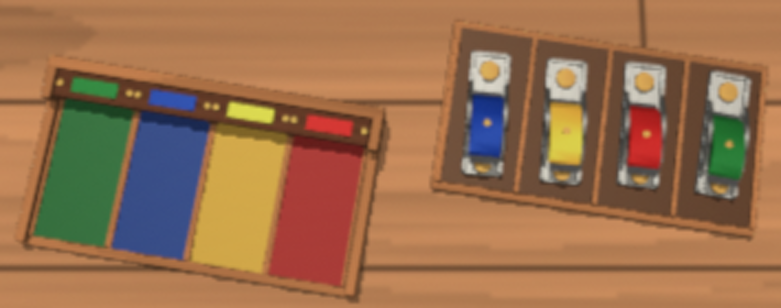

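```bash
cat >> h.py <<'E'
from scipy.spatial.transform import Rotation as Rn
def Rt(y):
    c,s=np.cos(np.radians(y)),np.sin(np.radians(y));return np.array([[c,s,0],[s,-c,0],[0,0,-1.]])
def cur():
    o=bot.get_obs();w=o['tool_rot'];R=Rn.from_quat([w[1],w[2],w[3],w[0]]).as_matrix();return np.array(o['eef_pos']),R,o
def go(p,yaw):
    P,R,o=cur();s=R.T@(np.array(p)-P)/0.4;r=Rn.from_matrix(R.T@Rt(yaw)).as_rotvec()/(2*np.pi)
    print('ROW',np.round(s,4).tolist(),np.round(r,4).tolist(),'dist mm',round(float(np.linalg.norm(s)*400)),'deg',round(float(np.linalg.norm(r)*360),1),'from',np.round(P,4),'t',round(o['t'],2))
E
python3 -c "
from h import *
go([0.57,-0.19,0.30],-6)"
```

```text
ROW [1.2698, -0.8845, -0.1724] [-0.0002, 0.0, 0.0551] dist mm 623 deg 19.9 from [ 0.1615 -0.655   0.2307] t 0.2
```

Call:
{"name": "play_rows", "arguments": {"motion": [[[0.1, -0.06, -0.17], [0, 0, 0.02]], [[0.7, -0.5, -0.17], [0, 0, 0.055]], [[0.7, -0.5, -0.17], [0, 0, 0.055]], [[0.7, -0.5, -0.17], [0, 0, 0.055]], [[0.7, -0.5, -0.17], [0, 0, 0.055]], [[0.7, -0.5, -0.17], [0, 0, 0.055]], [[0.7, -0.5, -0.17], [0, 0, 0.055]], [[0.7, -0.5, -0.17], [0, 0, 0.055]]], "fingers": 52}}

```text
t: 1.0
eef_pos: [0.3898, -0.3887, 0.2995]
tool_rot: [-0.001, 0.999, -0.048, 0.001]
contact_force: [-0.1, -0.1, -0.0]
gripper_width: 0.607
```

```bash
python3 -c "
from h import *
go([0.57,-0.19,0.30],-6);print(cur()[2]['q'],cur()[2]['gripper_width'])"
```

```text
ROW [0.4009, -0.5377, 0.0007] [-0.0004, -0.0002, 0.0014] dist mm 268 deg 0.5 from [ 0.3898 -0.3887  0.2995] t 1.0
[ 0.72677598  0.21543592 -0.0641175   1.76835808  0.0116172   1.15839595
 -1.00725729] 0.6074555972264011
```

Call:
{"name": "play_rows", "arguments": {"motion": [[[0.4, -0.54, 0], [0, 0, 0]], [[0.4, -0.54, 0], [0, 0, 0]], [[0.4, -0.54, 0], [0, 0, 0]], [[0.4, -0.54, 0], [0, 0, 0]], [[0.4, -0.54, 0], [0, 0, 0]], [[0.4, -0.54, 0], [0, 0, 0]], [[0.4, -0.54, 0], [0, 0, 0]], [[0.4, -0.54, 0], [0, 0, 0]]]}}

```text
t: 1.8
eef_pos: [0.5696, -0.1889, 0.2999]
tool_rot: [-0.001, 0.999, -0.047, 0.0]
contact_force: [-0.4, -0.4, -0.5]
gripper_width: 0.612
```

Run:
```python
from h import *
print(cur()[0]);c=cam('wrist','w1');W=pts(c)
print(np.round(W[210,280],3),np.round(c['pose'],3).tolist())
```

```text
[ 0.56959274 -0.18890305  0.29988753]
[ 0.515 -0.192  0.014] [[-0.094, -0.956, -0.278, 0.641], [-0.996, 0.09, 0.029, -0.195], [-0.003, 0.279, -0.96, 0.442], [0.0, 0.0, 0.0, 1.0]]
```

View pics/w1.png

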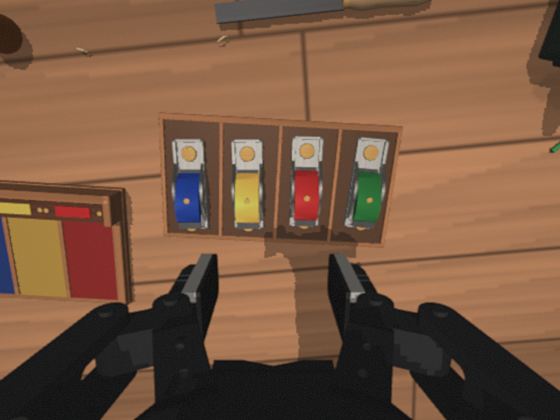

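The wrist view shows four upright planes with toes up in the picture: caps at (187,197), (248,198), (307,194), (368,196), and toe knobs at (189,154), (247,153), (307,150), (371,152). Next I'll find their centres and yaw.

```bash
cat >> h.py <<'E'
def ray(c,u,v,z):
    T=np.array(c['pose']);d=T[:3,:3]@np.array([(u-c['cx'])/c['f'],(v-c['cy'])/c['f'],1]);return T[:3,3]+d*(z-T[2,3])/d[2]
def masks(px):
    hsv=cv2.cvtColor(px,cv2.COLOR_RGB2HSV);H,S,V=[hsv[...,i].astype(int) for i in range(3)]
    m={'red':((H<5)|(H>172))&(S>180)&(V>90),'yellow':(H>20)&(H<32)&(S>150)&(V>140),'green':(H>50)&(H<85)&(S>150),'blue':(H>105)&(H<130)&(S>150),
     'steel':(S<70)&(V>150)}
    return {k:v.astype(np.uint8) for k,v in m.items()}
def blobs(m,mn=60):
    n,l,st,ce=cv2.connectedComponentsWithStats(m);return [(st[i],ce[i],l==i) for i in range(1,n) if st[i,4]>mn]
E
python3 - <<'E'
from h import *
c=cam('wrist');W=pts(c);M=masks(c['pixels'])
for k in M:
    for st,ce,l in blobs(M[k]):
        if not(155<ce[0]<405 and 110<ce[1]<245): continue
        ys,xs=np.nonzero(l);r=cv2.minAreaRect(np.c_[xs,ys].astype(np.float32))
        z=0.025 if k=='steel' else 0.048
        box=np.array([ray(c,u,v,z)[:2] for u,v in cv2.boxPoints(r)])
        b=ray(c,*ce,z)[:2]
        # row midline slope
        rows=np.unique(ys);mid=np.array([ray(c,(xs[ys==y].min()+xs[ys==y].max())/2,y,z)[:2] for y in rows])
        s=np.polyfit(mid[:,0],mid[:,1],1)[0]
        print(k,st.tolist(),np.round(b,4),'rect',np.round(box.tolist(),3).tolist(),'yaw',round(np.degrees(np.arctan(s)),1),'z',np.round(np.nanmedian(W[l][:,2]),4))
def hsvp(u,v): return c['pixels'][v,u]
for u in (189,247,307,371): print([tuple(int(a) for a in hsvp(u,v)) for v in range(130,250,6)])
z=cv2.resize(c['pixels'][105:255,150:410][:,:,::-1],None,fx=3,fy=3,interpolation=cv2.INTER_CUBIC);cv2.imwrite('pics/z2.png',z)
E
```

```text
red [294, 171, 23, 48, 998] [ 0.5422 -0.2272] rect [[0.512, -0.211], [0.573, -0.216], [0.57, -0.242], [0.51, -0.239]] yaw -4.1 z 0.0463
yellow [234, 179, 24, 43, 693] [ 0.5437 -0.1525] rect [[0.57, -0.14], [0.568, -0.168], [0.513, -0.164], [0.515, -0.135]] yaw -4.6 z 0.0459
blue [174, 173, 25, 49, 1047] [ 0.5518 -0.078 ] rect [[0.584, -0.068], [0.582, -0.098], [0.52, -0.088], [0.523, -0.057]] yaw -9.8 z 0.0467
steel [291, 136, 31, 31, 634] [ 0.5935 -0.2328] rect [[0.613, -0.216], [0.61, -0.254], [0.572, -0.252], [0.576, -0.213]] yaw -0.8 z 0.0197
steel [354, 137, 30, 32, 519] [ 0.5833 -0.3123] rect [[0.568, -0.293], [0.606, -0.3], [0.598, -0.332], [0.56, -0.326]] yaw 0.6 z 0.0195
steel [174, 139, 28, 30, 506] [ 0.6039 -0.0843] rect [[0.623, -0.068], [0.621, -0.102], [0.584, -0.098], [0.586, -0.064]] yaw -10.1 z 0.0197
steel [230, 140, 31, 30, 607] [ 0.5964 -0.1569] rect [[0.616, -0.139], [0.612, -0.177], [0.576, -0.173], [0.579, -0.134]] yaw -0.1 z 0.0197
[(100, 73, 57), (99, 72, 56), (143, 138, 131), (199, 160, 91), (193, 149, 88), (150, 119, 80), (187, 181, 171), (80, 78, 87), (31,
[... 404 characters left out ...]
, 173, 78), (199, 160, 73), (87, 85, 85), (91, 64, 50), (161, 108, 73), (177, 125, 90)]
[(100, 73, 57), (158, 152, 145), (178, 168, 156), (193, 149, 87), (194, 148, 87), (192, 186, 176), (140, 136, 130), (137, 35, 34), (163, 43, 43), (169, 44, 43), (175, 48, 46), (181, 134, 79), (189, 54, 54), (177, 48, 48), (163, 43, 41), (93, 80, 79), (137, 105, 69), (70, 51, 39), (68, 48, 37), (120, 86, 61)]
[(121, 83, 58), (90, 66, 51), (179, 174, 164), (192, 148, 87), (185, 143, 84), (178, 171, 160), (181, 175, 164), (46, 82, 49), (39, 98, 48), (45, 104, 52), (45, 107, 54), (49, 110, 56), (55, 115, 60), (48, 110, 56), (45, 108, 53), (36, 91, 45), (81, 78, 76), (89, 63, 46), (88, 63, 47), (161, 108, 72)]
```

View pics/z2.png

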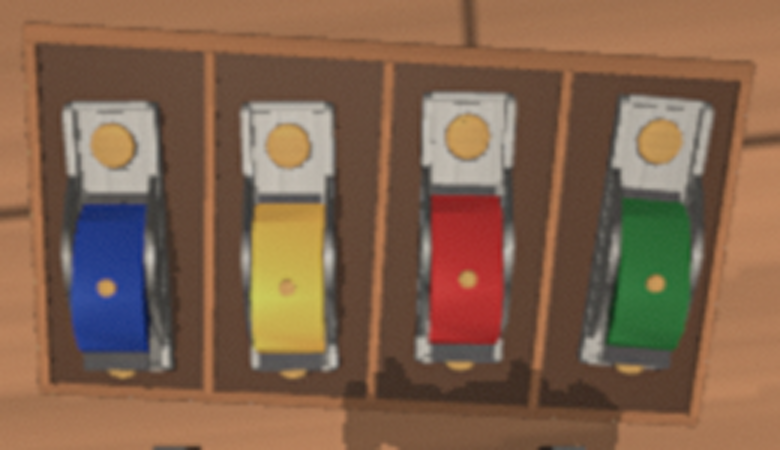

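Run:
```python
from h import *
c=cam('wrist');W=pts(c)
D={'blue':((112,146),(106,288),(111,102)),'yellow':((288,146),(287,288),(289,103)),'red':((467,137),(467,280),(468,94)),'green':((660,142),(655,284),(666,99))}
for k,(a,b,t) in D.items():
    f=lambda p:((p[0]+.5)/3-.5+150,(p[1]+.5)/3-.5+105)
    ka=f(a);za=W[int(ka[1]),int(ka[0]),2];kb=f(b);zb=W[int(kb[1]),int(kb[0]),2]
    A=ray(c,*f(a),.0255);B=ray(c,*f(b),.051);T=ray(c,*f(t),.022)
    d=A-B;yaw=np.arctan2(d[1],d[0]);e=np.array([np.cos(yaw),np.sin(yaw)])
    print(k,'knob',A.round(4),'dot',B.round(4),'toe',T.round(4),'yaw',np.degrees(yaw).round(1),np.degrees(np.arctan2(*(T-B)[1::-1])).round(1),'origin',(T[:2]-.06*e).round(4),'dotx',((B-T)[:2]@e+.06).round(4),'z',za.round(4),zb.round(4))
```

```text
blue knob [ 0.6045 -0.0828  0.0255] dot [ 0.5489 -0.0772  0.051 ] toe [ 0.6226 -0.0846  0.022 ] yaw -5.7 -5.7 origin [ 0.5629 -0.0786] dotx -0.014 z 0.0231 0.0493
yellow knob [ 0.5972 -0.1575  0.0255] dot [ 0.5416 -0.1524  0.051 ] toe [ 0.6148 -0.1598  0.022 ] yaw -5.2 -5.7 origin [ 0.5551 -0.1543] dotx -0.0136 z 0.0242 0.0497
red knob [ 0.5936 -0.2337  0.0255] dot [ 0.5377 -0.2274  0.051 ] toe [ 0.6111 -0.2357  0.022 ] yaw -6.5 -6.5 origin [ 0.5515 -0.2289] dotx -0.0139 z 0.0239 0.0503
green knob [ 0.5835 -0.3152  0.0255] dot [ 0.5284 -0.3051  0.051 ] toe [ 0.6009 -0.319   0.022 ] yaw -10.4 -10.9 origin [ 0.5418 -0.3082] dotx -0.0138 z 0.025 0.0492
```

```bash
python3 -c "
from h import *
go([0.58,0.18,0.30],-9)"
```

```text
ROW [-0.0632, -0.9252, 0.0022] [-0.0003, -0.0002, 0.0093] dist mm 371 deg 3.4 from [ 0.5687 -0.1908  0.3002] t 1.95
```

Call:
{"name": "play_rows", "arguments": {"motion": [[[0, -0.1, 0], [0, 0, 0]], [[-0.06, -0.92, 0], [0, 0, 0.009]], [[-0.06, -0.92, 0], [0, 0, 0.009]], [[-0.06, -0.92, 0], [0, 0, 0.009]], [[-0.06, -0.92, 0], [0, 0, 0.009]], [[-0.06, -0.92, 0], [0, 0, 0.009]], [[-0.06, -0.92, 0], [0, 0, 0.009]], [[-0.06, -0.92, 0], [0, 0, 0.009]]]}}

```text
t: 2.75
eef_pos: [0.5804, 0.1812, 0.3012]
tool_rot: [-0.002, 0.997, -0.076, 0.001]
contact_force: [0.1, -0.1, 1.2]
gripper_width: 0.607
```

Call:
{"name": "play_rows", "arguments": {"motion": [[[0, 0, 0], [0, 0, 0]], [[0, 0, 0], [0, 0, 0]]]}}

```text
t: 2.95
eef_pos: [0.5803, 0.1806, 0.3012]
tool_rot: [-0.001, 0.997, -0.076, 0.001]
contact_force: [0.1, -1.2, -1.6]
gripper_width: 0.608
```

Run:
```python
from h import *
c=cam('wrist','w2');print(cur()[0],cur()[2]['q'])
z=cv2.resize(c['pixels'][90:320,100:470][:,:,::-1],None,fx=2,fy=2,interpolation=cv2.INTER_CUBIC);cv2.imwrite('pics/z3.png',z)
```

```text
[0.58064663 0.17908527 0.30117395] [-0.11838475  0.33450132 -0.36579444  1.62075017  0.12481459  1.2072956
 -2.23567744]
```

View pics/z3.png

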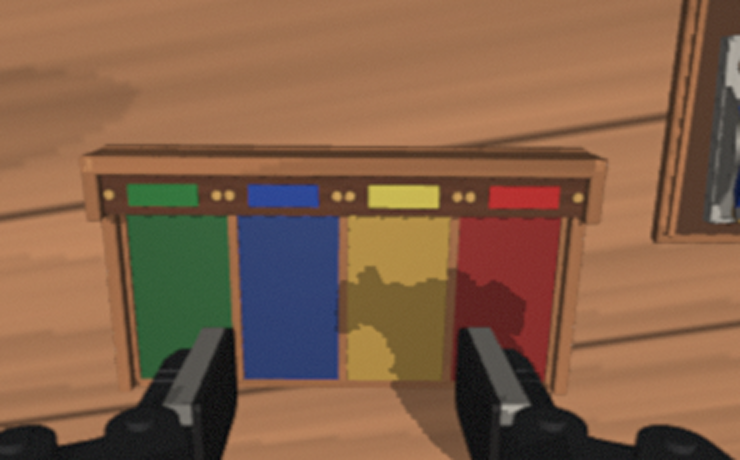

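View pics/w2.png

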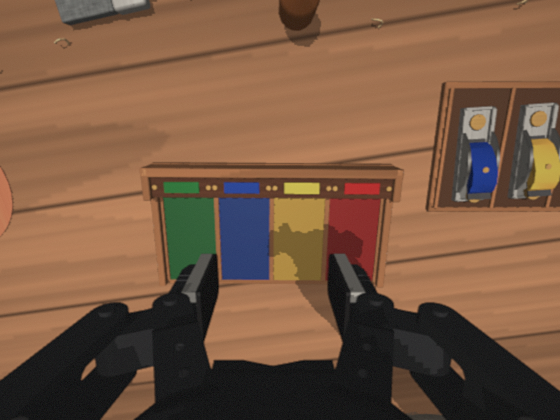

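The till view shows plates at about (181,187), (241,187), (301,188), (362,188) for green, blue, yellow and red. The felts are below them, with the keeper's front edge near row 197.

Run:
```python
from h import *
c=cam('wrist');W=pts(c);px=c['pixels'];hsv=cv2.cvtColor(px,cv2.COLOR_RGB2HSV)
R={'green':(50,85),'blue':(105,130),'yellow':(20,32),'red':(172,185)}
pc={}
for k,(a,b) in R.items():
    H=hsv[...,0].astype(int);H=np.where(H<5,H+180,H) if k=='red' else H
    m=((H>a)&(H<b)&(hsv[...,1]>120)).astype(np.uint8)
    m[:160]=0;m[300:]=0;m[:,:150]=0;m[:,400:]=0
    for st,ce,l in blobs(m,100):
        zz=.045 if ce[1]<200 else .015
        pc[k,zz]=ray(c,*ce,zz)[:2]
        print(k,st.tolist(),ce.round(1),pc[k,zz].round(4),'z',np.nanmedian(W[l][:,2]).round(4))
ks=['green','blue','yellow','red']
d=pc['green',.045]-pc['red',.045];e=d/np.linalg.norm(d);yaw=np.arctan2(-e[0],e[1]);print('pitch',np.linalg.norm(d)/3,'yaw',np.degrees(yaw))
x=np.array([np.cos(yaw),np.sin(yaw)])
for k in ks:
    o=pc[k,.045]-x*.067;print(k,'bay origin',o.round(4))
# felt front and back edge along lane centre
for k in ['green','red']:
  o=pc[k,.045]-x*.067
  for s in range(0,1):pass
T=np.array(c['pose'])
def proj(p):
    q=np.linalg.inv(T)@np.append(p,1);return (q[0]/q[2]*c['f']+c['cx'],q[1]/q[2]*c['f']+c['cy'])
im=cv2.resize(px[:,:,::-1],None,fx=2,fy=2,interpolation=cv2.INTER_CUBIC)
y=np.array([-x[1],x[0]])
for k in ks:
  o=pc[k,.045]-x*.067
  for (bx,by,z) in [(-78,-36,15),(-78,36,15),(54,-38,45),(54,38,45),(80,-38,45),(80,38,48),(20,0,15)]:
    u,v=proj([*(o+x*bx/1e3+y*by/1e3),z/1e3]);cv2.circle(im,(int(2*u+1),int(2*v+1)),2,(255,255,255),-1)
cv2.imwrite('pics/z4.png',im[300:600,260:840])
```

```text
green [163, 183, 35, 11, 345] [179.9 187.6] [0.5835 0.2984] z 0.0446
green [163, 199, 36, 80, 652] [175.9 247.2] [0.4943 0.3341] z 0.0144
blue [223, 183, 35, 11, 383] [240. 188.] [0.5713 0.2236] z 0.0446
blue [218, 199, 50, 81, 3751] [243.2 238. ] [0.4933 0.2364] z 0.0143
yellow [283, 183, 36, 12, 429] [300.5 188.5] [0.559  0.1484] z 0.0444
red [343, 183, 36, 12, 427] [360.4 188.5] [0.5474 0.0739] z 0.0444
red [325, 199, 54, 82, 3140] [352.3 231.2] [0.4799 0.0829] z 0.0142
pitch 0.07579570585336189 yaw -9.130593648735381
green bay origin [0.5173 0.309 ]
blue bay origin [0.5051 0.2342]
yellow bay origin [0.4928 0.159 ]
red bay origin [0.4812 0.0845]
```

View pics/z4.png

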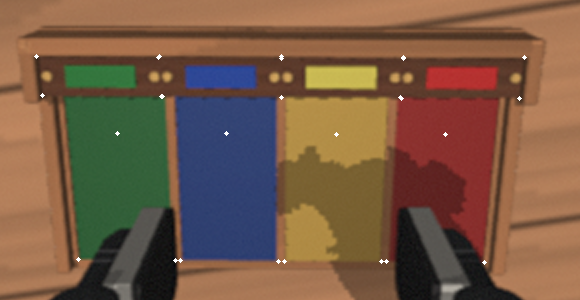

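```bash
cat >> h.py <<'E'
PL={'blue':(.5629,-.0786,-5.7),'yellow':(.5551,-.1543,-5.4),'red':(.5515,-.2289,-6.5),'green':(.5418,-.3082,-10.6)}
BO={'green':(.5173,.3090),'blue':(.5051,.2342),'yellow':(.4928,.1590),'red':(.4812,.0845)};BY=-9.1
def gp(k,z):
    x,y,a=PL[k];r=np.radians(a);go([x-.006*np.cos(r),y-.006*np.sin(r),z],a)
def gb(k,bx,z,by=0):  # plane origin at bay x
    r=np.radians(BY);x=bx-.006;o=BO[k];go([o[0]+x*np.cos(r)-by*np.sin(r),o[1]+x*np.sin(r)+by*np.cos(r),z],BY)
E
python3 -c "
from h import *
gp('red',.11)"
```

```text
ROW [0.0703, 1.0189, 0.476] [-0.0003, -0.0002, -0.0068] dist mm 451 deg 2.5 from [0.5808 0.1784 0.3012] t 3.05
```

Call:
{"name": "play_rows", "arguments": {"motion": [[[0.01, 0.1, 0.03], [0, 0, -0.003]], [[0.07, 1.0, 0.4], [0, 0, -0.007]], [[0.07, 1.0, 0.4], [0, 0, -0.007]], [[0.07, 1.0, 0.4], [0, 0, -0.007]], [[0.07, 1.0, 0.4], [0, 0, -0.007]], [[0.07, 1.0, 0.4], [0, 0, -0.007]], [[0.07, 1.0, 0.4], [0, 0, -0.007]], [[0.07, 1.0, 0.4], [0, 0, -0.007]]]}}

```text
t: 3.85
eef_pos: [0.5484, -0.1884, 0.1553]
tool_rot: [-0.0, 0.998, -0.058, 0.001]
contact_force: [0.4, 0.1, -0.6]
gripper_width: 0.608
```

```bash
python3 -c "
from h import *
gp('red',.11)"
```

```text
ROW [0.0043, 0.0997, 0.1133] [-0.0001, -0.0003, -0.0004] dist mm 60 deg 0.2 from [ 0.5484 -0.1884  0.1553] t 3.85
```

Call:
{"name": "play_rows", "arguments": {"motion": [[[0.004, 0.1, 0.05], [0, 0, 0]], [[0.004, 0.1, 0.11], [0, 0, 0]], [[0.004, 0.1, 0.113], [0, 0, 0]], [[0.004, 0.1, 0.113], [0, 0, 0]]]}}

```text
t: 4.25
eef_pos: [0.5447, -0.2287, 0.1102]
tool_rot: [-0.001, 0.998, -0.059, 0.001]
contact_force: [-1.0, 0.6, 0.7]
gripper_width: 0.61
```

Run:
```python
from h import *
gp('red',.018);cam('wrist','w3')
```

```text
ROW [0.0016, -0.0012, 0.2306] [-0.0002, -0.0002, -0.0006] dist mm 92 deg 0.2 from [ 0.5447 -0.2287  0.1102] t 4.25
```

View pics/w3.png

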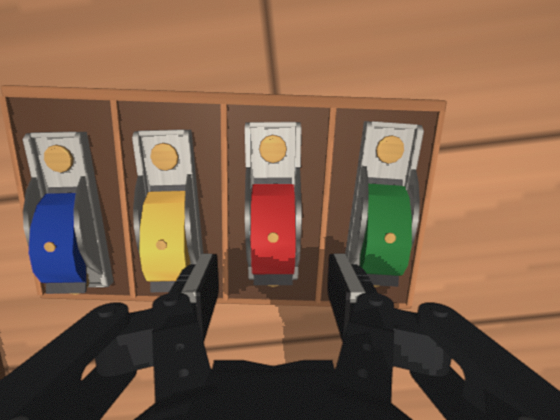

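Red's cap at (273,232) sits midway between the finger inner edges, 217 and 330. Descending.

Call:
{"name": "play_rows", "arguments": {"motion": [[[0.001, -0.001, 0.08], [0, 0, 0]], [[0.001, -0.001, 0.16], [0, 0, 0]], [[0.001, -0.001, 0.21], [0, 0, 0]], [[0.001, -0.001, 0.23], [0, 0, 0]], [[0.001, -0.001, 0.23], [0, 0, 0]]]}}

```text
t: 4.8
eef_pos: [0.5469, -0.2269, 0.0194]
tool_rot: [-0.001, 0.998, -0.057, 0.002]
contact_force: [0.7, 0.7, 0.4]
gripper_width: 0.612
```

Call:
{"name": "play_rows", "arguments": {"motion": [[[0, 0, 0], [0, 0, 0]], [[0, 0, 0], [0, 0, 0]], [[0, 0, 0], [0, 0, 0]], [[0, 0, 0], [0, 0, 0]], [[0, 0, 0], [0, 0, 0]]], "fingers": 25, "grip_force": 40}}

```text
t: 5.3
eef_pos: [0.5483, -0.2273, 0.0213]
tool_rot: [-0.0, 0.998, -0.057, 0.003]
contact_force: [-1.1, 0.0, 7.9]
gripper_width: 0.433
```

Run:
```python
from h import *
print(cur()[0],cur()[2]['contact_force'],cur()[2]['gripper_width']);cam('scene','s1')
```

```text
[ 0.54831267 -0.22729815  0.02130455] [-1.07437724  0.04236064  7.8673256 ] 0.43346888196483924
```

View pics/s1.png

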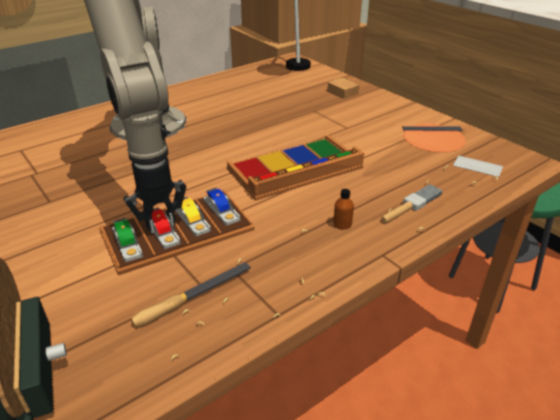

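Call:
{"name": "play_rows", "arguments": {"motion": [[[0, 0, -0.05], [0, 0, 0]], [[0, 0, -0.15], [0, 0, 0]], [[0, 0, -0.22], [0, 0, 0]], [[0, 0, -0.22], [0, 0, 0]], [[0, 0, -0.22], [0, 0, 0]]]}}

```text
t: 5.85
eef_pos: [0.5477, -0.2272, 0.1096]
tool_rot: [0.0, 0.998, -0.057, 0.003]
contact_force: [-0.4, -0.4, -4.1]
gripper_width: 0.438
```

Run:
```python
from h import *
gb('red',-15,.11) if 0 else gb('red',-.015,.11);print(cur()[2]['contact_force']);cam('wrist','w4')
```

```text
ROW [-0.3066, -0.7576, -0.0028] [-0.0001, -0.0011, 0.0071] dist mm 327 deg 2.6 from [ 0.5477 -0.2272  0.1096] t 5.85
[-0.37919161 -0.41376325 -4.14979665]
```

View pics/w4.png

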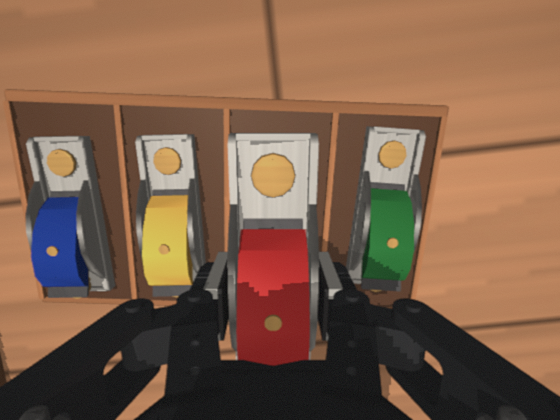

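Red is held square, with its toe forward and knob at (272,175). Carrying it to the red bay.

Call:
{"name": "play_rows", "arguments": {"motion": [[[-0.02, -0.06, 0], [0, 0, 0.001]], [[-0.08, -0.18, 0], [0, -0.001, 0.004]], [[-0.31, -0.76, 0], [0, -0.001, 0.007]], [[-0.31, -0.76, 0], [0, -0.001, 0.007]], [[-0.31, -0.76, 0], [0, -0.001, 0.007]], [[-0.31, -0.76, 0], [0, -0.001, 0.007]], [[-0.31, -0.76, 0], [0, -0.001, 0.007]], [[-0.31, -0.76, 0], [0, -0.001, 0.007]]]}}

```text
t: 6.7
eef_pos: [0.4553, 0.0962, 0.1071]
tool_rot: [-0.002, 0.997, -0.074, -0.002]
contact_force: [0.9, -1.1, -3.7]
gripper_width: 0.439
```

Call:
{"name": "play_rows", "arguments": {"motion": [[[-0.02, -0.05, 0], [0, 0, 0]], [[-0.02, -0.05, 0], [0, 0, 0]]]}}

```text
t: 6.9
eef_pos: [0.4483, 0.1205, 0.1059]
tool_rot: [-0.002, 0.997, -0.071, -0.004]
contact_force: [-0.1, 0.3, -3.3]
gripper_width: 0.44
```

Run:
```python
from h import *
gb('red',-.015,.025);print(cur()[2]['contact_force']);cam('wrist','w5')
```

```text
ROW [0.0434, 0.0775, 0.2017] [-0.0006, 0.0013, 0.0027] dist mm 88 deg 1.1 from [0.4483 0.1205 0.1059] t 6.9
[-0.071495    0.2883293  -3.26627256]
```

View pics/w5.png

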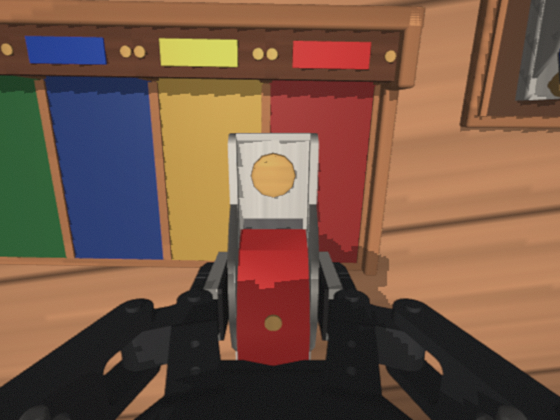

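The extra call carried it about 30 mm too far left. I'll shift back at this height before lowering.

Call:
{"name": "play_rows", "arguments": {"motion": [[[0.043, 0.078, 0], [-0.0006, 0.0013, 0.0027]], [[0.043, 0.078, 0], [-0.0006, 0.0013, 0.0027]], [[0.043, 0.078, 0], [-0.0006, 0.0013, 0.0027]], [[0.043, 0.078, 0], [-0.0006, 0.0013, 0.0027]]]}}

```text
t: 7.35
eef_pos: [0.4609, 0.085, 0.1052]
tool_rot: [0.001, 0.997, -0.081, -0.0]
contact_force: [0.8, 0.2, -3.0]
gripper_width: 0.437
```

Run:
```python
from h import *
gb('red',-.015,.025);print(cur()[2]['contact_force']);c=cam('wrist','w6');print(pts(c)[175,272])
```

```text
ROW [-0.002, -0.0072, 0.2006] [0.0002, 0.0001, -0.0004] dist mm 80 deg 0.2 from [0.4609 0.085  0.1052] t 7.35
[ 0.79442006  0.19973822 -2.98002191]
[0.50706275 0.07832698 0.10849335]
```

View pics/w6.png

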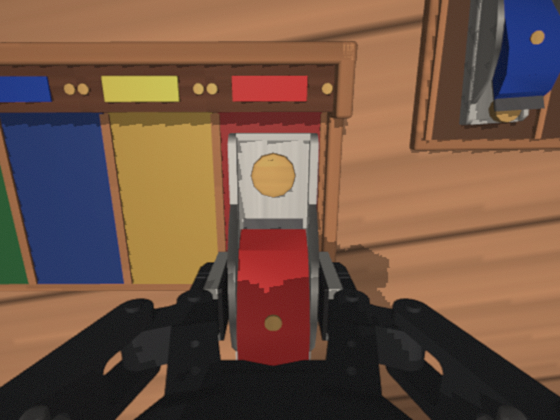

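Call:
{"name": "play_rows", "arguments": {"motion": [[[-0.002, -0.007, 0.08], [0, 0, 0]], [[-0.002, -0.007, 0.15], [0, 0, 0]], [[-0.002, -0.007, 0.19], [0, 0, 0]], [[-0.002, -0.007, 0.2], [0, 0, 0]], [[-0.002, -0.007, 0.2], [0, 0, 0]], [[-0.002, -0.007, 0.2], [0, 0, 0]]]}}

```text
t: 8.0
eef_pos: [0.4612, 0.0886, 0.0262]
tool_rot: [0.0, 0.997, -0.08, 0.0]
contact_force: [-0.1, -0.7, -2.8]
gripper_width: 0.437
```

Run:
```python
from h import *
gb('red',.022,.0225);o=cur()[2];print(o['contact_force']);c=cam('wrist','w7')
```

```text
ROW [0.0909, 0.002, 0.0092] [0.0001, -0.0001, -0.0002] dist mm 37 deg 0.1 from [0.4612 0.0886 0.0262] t 8.0
[-0.14796556 -0.70093915 -2.8243357 ]
```

View pics/w7.png

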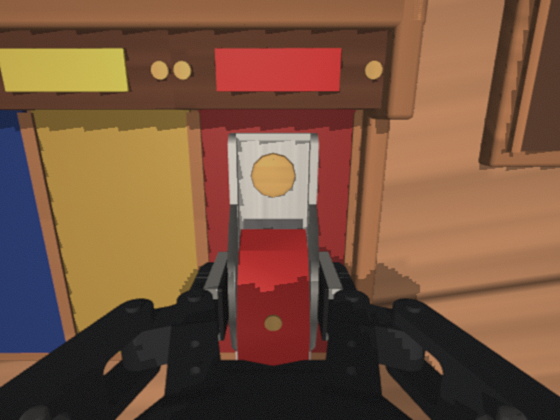

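```bash
cat > lat.py <<'E'
from h import *
import sys
k=sys.argv[1];rows=eval(sys.argv[2]) if len(sys.argv)>2 else range(116,132,3)
c=cam('wrist');px=c['pixels'];hsv=cv2.cvtColor(px,cv2.COLOR_RGB2HSV)
R={'green':(45,90),'blue':(100,130),'yellow':(18,34),'red':(172,188)}[k]
H=hsv[...,0].astype(int);H=np.where(H<8,H+180,H) if k=='red' else H
m=(H>=R[0])&(H<=R[1])&(hsv[...,1]>(150 if k!='yellow' else 135))
ro=np.radians(BY);o=np.array(BO[k])
def bay(p):d=p[:2]-o;return np.array([d[0]*np.cos(ro)+d[1]*np.sin(ro),-d[0]*np.sin(ro)+d[1]*np.cos(ro)])*1e3
for v in rows:
    u=np.nonzero(m[v,:])[0]; u=u[(u>120)&(u<430)]
    if len(u): 
        a,b=bay(ray(c,u.min(),v,.015)),bay(ray(c,u.max(),v,.015));print('felt',v,u.min(),u.max(),a.round(1),b.round(1),'midy',((a+b)/2)[1].round(1))
# plate
n=[(st,ce) for st,ce,l in blobs(m.astype(np.uint8),100) if ce[1]<110 and 150<ce[0]<400]
for st,ce in n: print('plate',ce.round(1),bay(ray(c,*ce,.045)).round(1))
# knob & dot of held plane: orange between
W=pts(c)
q=((hsv[...,0]>8)&(hsv[...,0]<22)&(hsv[...,1]>90)).astype(np.uint8);q[:145]=0;q[205:]=0;q[:,:240]=0;q[:,306:]=0
for st,ce,l in blobs(q,200): 
    z=np.nanmedian(W[l][:,2]);print('knob',ce.round(1),'z',z.round(4),bay(ray(c,*ce,z)).round(1))
z=lambda u,v:W[v,u]
for u in (240,306): print('toe rim',bay(z(u,150)).round(1),z(u,150)[2].round(4))
E
python3 lat.py red
```

```text
felt 116 201 352 [51. 34.] [ 50.9 -34.9] midy -0.4
felt 119 201 352 [49.7 34.1] [ 49.6 -34.9] midy -0.4
felt 122 201 352 [48.4 34.2] [ 48.3 -35. ] midy -0.4
felt 125 201 352 [47.1 34.2] [ 47.  -35.1] midy -0.4
felt 128 201 351 [45.7 34.3] [ 45.6 -34.8] midy -0.2
felt 131 201 352 [44.4 34.4] [ 44.3 -35.3] midy -0.4
plate [277.3  69.7] [66.7 -0.4]
knob [272.9 174.8] z 0.029 [26.4  1.3]
toe rim [36.6 15.7] 0.0245
toe rim [ 36.4 -13.5] 0.023
```

Call:
{"name": "play_rows", "arguments": {"motion": [[[0, 0.004, 0.006], [0, 0, 0]], [[0, 0.004, 0.008], [0, 0, 0]], [[0.03, 0.004, 0.008], [0, 0, 0]], [[0.06, 0.004, 0.008], [0, 0, 0]], [[0.08, 0.004, 0.008], [0, 0, 0]], [[0.08, 0.004, 0.008], [0, 0, 0]]]}}

```text
t: 8.7
eef_pos: [0.4949, 0.0814, 0.0233]
tool_rot: [-0.0, 0.997, -0.081, 0.002]
contact_force: [0.1, -0.0, -4.0]
gripper_width: 0.438
```

```bash
python3 lat.py red;python3 -c "
from h import *
gb('red',.020,.021);print(cur()[2]['contact_force']);cam('wrist','w8')"
```

```text
knob [272.5 193. ] z 0.0432 [56.5 -0.3]
toe rim [73.2 11.6] 0.0449
toe rim [ 73.1 -12.8] 0.0447
ROW [0.0032, -0.0025, 0.0053] [-0.0, -0.0003, -0.0004] dist mm 3 deg 0.2 from [0.4936 0.0815 0.0231] t 8.75
[-1.04978755 -0.53504133 -3.63473226]
```

View pics/w8.png

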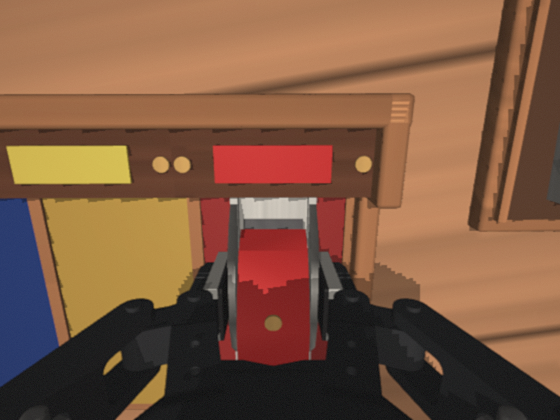

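Plane and plate both sit at column 273, toe under the keeper. Now lower onto the felt and press on to the back board.

Call:
{"name": "play_rows", "arguments": {"motion": [[[0.004, 0, 0.003], [0, 0, 0]], [[0.008, 0, 0.005], [0, 0, 0]], [[0.012, 0, 0.005], [0, 0, 0]], [[0.016, 0, 0.005], [0, 0, 0]]]}}

```text
t: 9.2
eef_pos: [0.4963, 0.081, 0.0213]
tool_rot: [0.001, 0.997, -0.08, -0.002]
contact_force: [-13.9, 2.2, 17.6]
gripper_width: 0.435
```

Call:
{"name": "play_rows", "arguments": {"motion": [[[0.002, 0, 0], [0, 0, 0]], [[0.001, 0, 0], [0, 0, 0]], [[0.001, 0, 0], [0, 0, 0]]]}}

```text
t: 9.5
eef_pos: [0.4963, 0.081, 0.0214]
tool_rot: [0.001, 0.997, -0.08, -0.002]
contact_force: [-4.6, 0.7, 5.4]
gripper_width: 0.433
```

Call:
{"name": "play_rows", "arguments": {"motion": [[[0, 0, 0], [0, 0, 0]], [[0, 0, 0], [0, 0, 0]], [[0, 0, 0], [0, 0, 0]]], "fingers": 42}}

```text
t: 9.8
eef_pos: [0.4967, 0.081, 0.0214]
tool_rot: [0.001, 0.997, -0.08, -0.002]
contact_force: [-0.2, 0.1, 0.0]
gripper_width: 0.493
```

```bash
python3 -c "
from h import *
print(cur()[2]['contact_force'],cur()[0]);cam('wrist','w9')"
```

```text
[-0.16430519  0.09339357  0.00261467] [0.49674017 0.08100549 0.02140904]
```

View pics/w9.png

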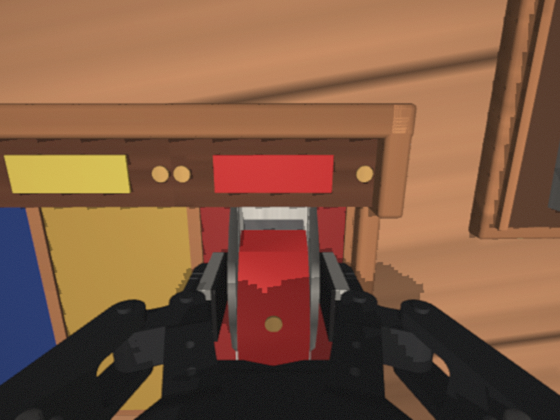

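Call:
{"name": "play_rows", "arguments": {"motion": [[[0, 0, -0.05], [0, 0, 0]], [[0, 0, -0.12], [0, 0, 0]], [[0, 0, -0.24], [0, 0, 0]], [[0, 0, -0.24], [0, 0, 0]], [[0, 0, -0.24], [0, 0, 0]]]}}

```text
t: 10.35
eef_pos: [0.498, 0.0812, 0.1184]
tool_rot: [0.0, 0.997, -0.08, -0.0]
contact_force: [-0.1, -0.9, -0.4]
gripper_width: 0.493
```

```bash
python3 -c "
from h import *
gp('yellow',.11);cam('wrist','w10')
c=cam('wrist');W=pts(c)
"
```

```text
ROW [0.2197, 0.5595, 0.0215] [0.0002, 0.0001, -0.0104] dist mm 241 deg 3.8 from [0.498  0.0812 0.1184] t 10.35
```

View pics/w10.png

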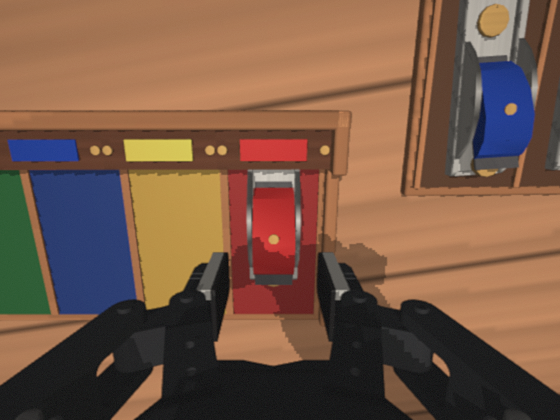

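Red sits square in its lane: plane edges 248–300 over felt 229–319. Next is yellow.

Call:
{"name": "play_rows", "arguments": {"motion": [[[0.03, 0.06, 0], [0, 0, 0]], [[0.22, 0.56, 0.02], [0, 0, -0.01]], [[0.22, 0.56, 0.02], [0, 0, -0.01]], [[0.22, 0.56, 0.02], [0, 0, -0.01]], [[0.22, 0.56, 0.02], [0, 0, -0.01]], [[0.22, 0.56, 0.02], [0, 0, -0.01]], [[0.22, 0.56, 0.02], [0, 0, -0.01]], [[0.22, 0.56, 0.02], [0, 0, -0.01]]], "fingers": 52}}

```text
t: 11.25
eef_pos: [0.5467, -0.1527, 0.1075]
tool_rot: [0.0, 0.999, -0.048, -0.004]
contact_force: [-1.0, 1.2, -0.1]
gripper_width: 0.606
```

```bash
python3 -c "
from h import *
gp('yellow',.02);cam('wrist','w11')
"
```

```text
ROW [0.0078, 0.0018, 0.2186] [0.0002, 0.0011, -0.0002] dist mm 87 deg 0.4 from [ 0.5467 -0.1527  0.1075] t 11.25
```

View pics/w11.png

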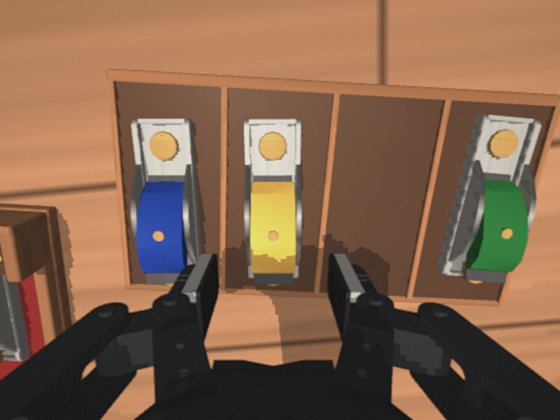

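Yellow (cap at (273,230)) is centred between the fingers. Down and grip.

Call:
{"name": "play_rows", "arguments": {"motion": [[[0.004, 0.001, 0.08], [0, 0.001, 0]], [[0.007, 0.002, 0.16], [0, 0.001, 0]], [[0.007, 0.002, 0.2], [0, 0.001, 0]], [[0.007, 0.002, 0.216], [0, 0.001, 0]], [[0.007, 0.002, 0.216], [0, 0.001, 0]], [[0.007, 0.002, 0.216], [0, 0.001, 0]]]}}

```text
t: 11.9
eef_pos: [0.5499, -0.152, 0.0223]
tool_rot: [0.0, 0.999, -0.046, 0.0]
contact_force: [0.1, -0.7, 0.9]
gripper_width: 0.61
```

Call:
{"name": "play_rows", "arguments": {"motion": [[[0, 0, 0], [0, 0, 0]], [[0, 0, 0], [0, 0, 0]], [[0, 0, 0], [0, 0, 0]], [[0, 0, 0], [0, 0, 0]], [[0, 0, 0], [0, 0, 0]]], "fingers": 25}}

```text
t: 12.4
eef_pos: [0.5509, -0.1521, 0.0237]
tool_rot: [0.001, 0.999, -0.046, 0.002]
contact_force: [-0.4, -0.2, 6.1]
gripper_width: 0.436
```

Call:
{"name": "play_rows", "arguments": {"motion": [[[0, 0, -0.05], [0, 0, 0]], [[0, 0, -0.15], [0, 0, 0]], [[0, 0, -0.22], [0, 0, 0]], [[0, 0, -0.22], [0, 0, 0]], [[0, 0, -0.22], [0, 0, 0]]]}}

```text
t: 12.9
eef_pos: [0.5502, -0.1521, 0.1116]
tool_rot: [0.001, 0.999, -0.046, 0.002]
contact_force: [-1.1, -0.0, -5.1]
gripper_width: 0.433
```

```bash
python3 -c "
from h import *
gb('yellow',-.016,.11);cam('wrist','w12')
"
```

```text
ROW [-0.2698, -0.7646, 0.0022] [0.0001, -0.0005, 0.0105] dist mm 324 deg 3.8 from [ 0.5502 -0.1521  0.1116] t 12.9
```

View pics/w12.png

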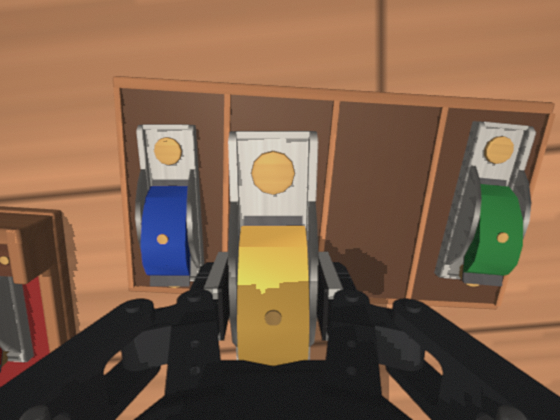

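Yellow is held square and upright, knob at (272,172).

Call:
{"name": "play_rows", "arguments": {"motion": [[[-0.02, -0.06, 0], [0, 0, 0.001]], [[-0.08, -0.18, 0], [0, 0, 0.004]], [[-0.27, -0.765, 0.002], [0, 0, 0.0105]], [[-0.27, -0.765, 0.002], [0, 0, 0.0105]], [[-0.27, -0.765, 0.002], [0, 0, 0.0105]], [[-0.27, -0.765, 0.002], [0, 0, 0.0105]], [[-0.27, -0.765, 0.002], [0, 0, 0.0105]], [[-0.27, -0.765, 0.002], [0, 0, 0.0105]]]}}

```text
t: 13.75
eef_pos: [0.4669, 0.1713, 0.1082]
tool_rot: [-0.002, 0.997, -0.073, -0.001]
contact_force: [0.4, -0.3, -4.3]
gripper_width: 0.434
```

```bash
python3 -c "
from h import *
gb('yellow',-.016,.03)
"
```

```text
ROW [0.014, 0.0208, 0.1955] [-0.0005, 0.0003, 0.0019] dist mm 79 deg 0.7 from [0.4669 0.1713 0.1082] t 13.75
```

Call:
{"name": "play_rows", "arguments": {"motion": [[[0.014, 0.021, 0], [0, 0, 0.002]], [[0.014, 0.021, 0], [0, 0, 0.002]], [[0.014, 0.021, 0.04], [0, 0, 0.002]], [[0.014, 0.021, 0.12], [0, 0, 0.002]], [[0.014, 0.021, 0.18], [0, 0, 0.002]], [[0.014, 0.021, 0.195], [0, 0, 0.002]], [[0.014, 0.021, 0.195], [0, 0, 0.002]], [[0.014, 0.021, 0.195], [0, 0, 0.002]]]}}

```text
t: 14.55
eef_pos: [0.4718, 0.1619, 0.0309]
tool_rot: [-0.002, 0.997, -0.08, -0.001]
contact_force: [0.8, 0.0, -3.7]
gripper_width: 0.437
```

```bash
python3 lat.py yellow;python3 -c "
from h import *
gb('yellow',.02,.024)
cam('wrist','w13')"
```

```text
felt 116 199 347 [50.  34.7] [ 49.9 -34.7] midy 0.0
felt 119 199 346 [48.7 34.8] [ 48.6 -34.3] midy 0.2
felt 122 199 346 [47.3 34.9] [ 47.2 -34.4] midy 0.3
felt 125 199 346 [45.9 35. ] [ 45.8 -34.5] midy 0.3
felt 128 199 346 [44.5 35.1] [ 44.4 -34.6] midy 0.3
felt 131 200 346 [43.2 34.7] [ 43.1 -34.6] midy 0.0
plate [286.8  70.2] [66.1 -5.2]
plate [364.2  68.2] [ 66.7 -33.4]
plate [386.1  68.2] [ 66.7 -41.4]
knob [272.8 172.3] z 0.0311 [26.1  0. ]
toe rim [35.3 14.9] 0.0251
toe rim [ 35.2 -14.9] 0.0252
ROW [0.0875, -0.0002, 0.018] [-0.0006, 0.0001, -0.0002] dist mm 36 deg 0.2 from [0.4721 0.1623 0.0312] t 14.6
```

View pics/w13.png

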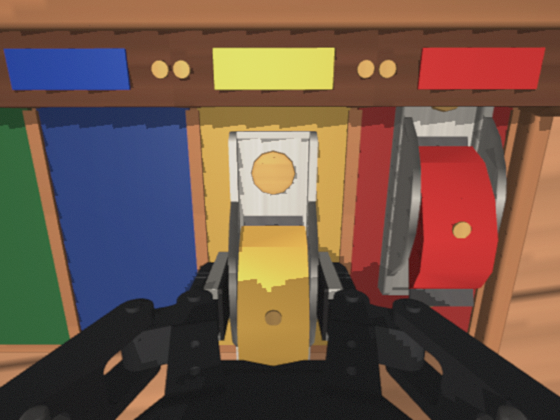

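Plate centre (273) and plane (273) line up. Lower to 2 mm above the felt and slide in.

Call:
{"name": "play_rows", "arguments": {"motion": [[[0, 0, 0.008], [0, 0, 0]], [[0, 0, 0.013], [0, 0, 0]], [[0.01, 0, 0.013], [0, 0, 0]], [[0.04, 0, 0.013], [0, 0, 0]], [[0.07, 0, 0.013], [0, 0, 0]], [[0.08, 0, 0.013], [0, 0, 0]], [[0.08, 0, 0.013], [0, 0, 0]]]}}

```text
t: 15.35
eef_pos: [0.5049, 0.157, 0.0261]
tool_rot: [-0.002, 0.997, -0.081, 0.0]
contact_force: [0.0, -0.2, -3.5]
gripper_width: 0.436
```

```bash
python3 -c "
from h import *
gb('yellow',.02,.0237)
print(cur()[2]['contact_force'])
cam('wrist','w14')"
```

```text
ROW [0.0042, -0.0, 0.006] [-0.0007, -0.0001, -0.0004] dist mm 3 deg 0.3 from [0.5049 0.157  0.0261] t 15.35
[ 0.00840297 -0.22917784 -3.51918583]
```

View pics/w14.png

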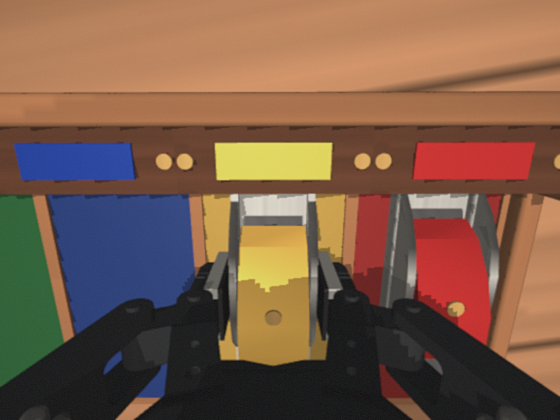

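The plate at 273 and the plane at 273 still agree. Finishing the slide.

Call:
{"name": "play_rows", "arguments": {"motion": [[[0.003, 0, 0.003], [0, 0, 0]], [[0.006, 0, 0.005], [0, 0, 0]], [[0.01, 0, 0.006], [0, 0, 0]], [[0.014, 0, 0.006], [0, 0, 0]]]}}

```text
t: 15.8
eef_pos: [0.5077, 0.1567, 0.0238]
tool_rot: [-0.002, 0.997, -0.08, -0.001]
contact_force: [-4.2, 0.9, 2.1]
gripper_width: 0.432
```

Call:
{"name": "play_rows", "arguments": {"motion": [[[0.004, 0, 0.001], [0, 0, 0]], [[0.008, 0, 0.001], [0, 0, 0]], [[0.01, 0, 0.001], [0, 0, 0]]]}}

```text
t: 16.1
eef_pos: [0.5077, 0.1568, 0.0237]
tool_rot: [-0.001, 0.997, -0.079, -0.004]
contact_force: [-14.9, 1.3, 14.3]
gripper_width: 0.434
```

Call:
{"name": "play_rows", "arguments": {"motion": [[[0.001, 0, 0], [0, 0, 0]], [[0.001, 0, 0], [0, 0, 0]]]}}

```text
t: 16.3
eef_pos: [0.5077, 0.1569, 0.0239]
tool_rot: [-0.001, 0.997, -0.079, -0.005]
contact_force: [-3.5, 0.1, 0.7]
gripper_width: 0.439
```

Call:
{"name": "play_rows", "arguments": {"motion": [[[0, 0, 0], [0, 0, 0]], [[0, 0, 0], [0, 0, 0]], [[0, 0, 0], [0, 0, 0]]], "fingers": 42}}

```text
t: 16.6
eef_pos: [0.5083, 0.1571, 0.0241]
tool_rot: [-0.001, 0.997, -0.079, -0.004]
contact_force: [0.4, -0.9, 0.9]
gripper_width: 0.495
```

Call:
{"name": "play_rows", "arguments": {"motion": [[[0, 0, -0.05], [0, 0, 0]], [[0, 0, -0.12], [0, 0, 0]], [[0, 0, -0.22], [0, 0, 0]], [[0, 0, -0.22], [0, 0, 0]], [[0, 0, -0.22], [0, 0, 0]]]}}

```text
t: 17.1
eef_pos: [0.51, 0.157, 0.113]
tool_rot: [-0.001, 0.997, -0.079, -0.003]
contact_force: [-0.6, -0.4, -0.4]
gripper_width: 0.489
```

```bash
python3 -c "
from h import *
gp('blue',.11)
cam('wrist','w15')"
```

```text
ROW [0.2087, 0.5616, 0.0051] [-0.0004, 0.0009, -0.0094] dist mm 240 deg 3.4 from [0.51  0.157 0.113] t 17.1
```

View pics/w15.png

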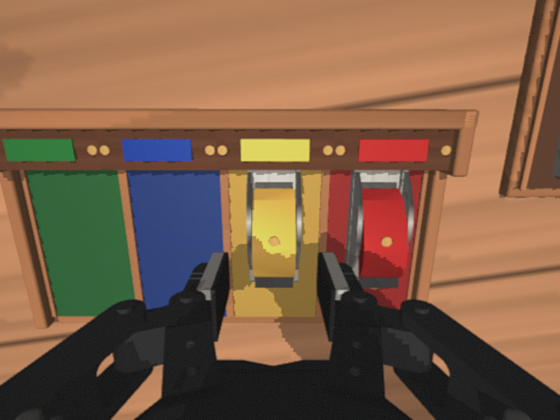

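Yellow is level with red, in mid-lane. Blue next.

Call:
{"name": "play_rows", "arguments": {"motion": [[[0.03, 0.06, 0], [0, 0, 0]], [[0.209, 0.56, 0], [0, 0.001, -0.0094]], [[0.209, 0.56, 0], [0, 0.001, -0.0094]], [[0.209, 0.56, 0], [0, 0.001, -0.0094]], [[0.209, 0.56, 0], [0, 0.001, -0.0094]], [[0.209, 0.56, 0], [0, 0.001, -0.0094]], [[0.209, 0.56, 0], [0, 0.001, -0.0094]], [[0.209, 0.56, 0], [0, 0.001, -0.0094]]], "fingers": 52}}

```text
t: 17.95
eef_pos: [0.5555, -0.076, 0.1101]
tool_rot: [-0.001, 0.999, -0.049, -0.002]
contact_force: [1.0, 0.5, 0.3]
gripper_width: 0.605
```

```bash
python3 -c "
from h import *
gp('blue',.022);cam('wrist','w16')
"
```

```text
ROW [0.0048, 0.0051, 0.2201] [-0.0004, 0.0006, 0.0002] dist mm 88 deg 0.3 from [ 0.5555 -0.076   0.1101] t 17.95
```

View pics/w16.png

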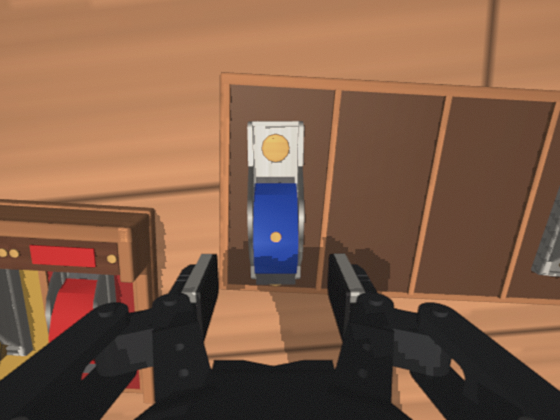

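```bash
python3 -c "
from h import *
c=cam('wrist');W=pts(c)
for v in (120,160,200,240): print([round(float(W[v,u,2])*1e3,1) for u in range(214,250,3)])
print([round(float(W[v,290,2])*1e3,1) for v in range(270,300,3)])
"
```

```text
[-1.2, -0.1, -0.9, 10.6, 17.2, 18.3, 15.0, 13.4, 14.1, 13.8, 12.7, 13.2]
[-1.3, -1.0, -1.6, 11.5, 17.0, 18.5, 12.5, 13.5, 15.2, 14.4, 14.4, 14.5]
[nan, -1.1, -1.7, 10.6, 17.2, 17.0, 14.6, 14.5, 13.6, 14.8, 13.8, 14.8]
[-1.1, -0.2, 9.8, 11.4, 18.1, 14.4, 14.0, 13.8, 14.3, 13.7, 14.7, 14.2]
[45.8, 42.6, 44.4, 44.1, 44.0, 13.9, 11.7, 11.5, -1.3, 0.0]
```

Blue is at column 275, about 1 mm right of the fingers' middle. The rest's rim is only about 18.5 mm high, so the fingers clear it.

Call:
{"name": "play_rows", "arguments": {"motion": [[[0.003, 0.003, 0.08], [0, 0, 0]], [[0.005, 0.005, 0.16], [0, 0, 0]], [[0.005, 0.005, 0.2], [0, 0, 0]], [[0.005, 0.005, 0.218], [0, 0, 0]], [[0.005, 0.005, 0.218], [0, 0, 0]], [[0.005, 0.005, 0.218], [0, 0, 0]]]}}

```text
t: 18.65
eef_pos: [0.5581, -0.076, 0.0242]
tool_rot: [-0.001, 0.999, -0.047, -0.001]
contact_force: [0.7, -0.3, -0.4]
gripper_width: 0.613
```

Call:
{"name": "play_rows", "arguments": {"motion": [[[0, 0, 0], [0, 0, 0]], [[0, 0, 0], [0, 0, 0]], [[0, 0, 0], [0, 0, 0]], [[0, 0, 0], [0, 0, 0]], [[0, 0, 0], [0, 0, 0]]], "fingers": 25}}

```text
t: 19.15
eef_pos: [0.5591, -0.0762, 0.0256]
tool_rot: [-0.001, 0.999, -0.047, 0.0]
contact_force: [-0.7, 0.3, 7.0]
gripper_width: 0.431
```

Call:
{"name": "play_rows", "arguments": {"motion": [[[0, 0, -0.05], [0, 0, 0]], [[0, 0, -0.15], [0, 0, 0]], [[0, 0, -0.22], [0, 0, 0]], [[0, 0, -0.22], [0, 0, 0]], [[0, 0, -0.22], [0, 0, 0]]]}}

```text
t: 19.65
eef_pos: [0.5589, -0.0765, 0.1138]
tool_rot: [-0.001, 0.999, -0.047, 0.001]
contact_force: [-0.4, -0.5, -2.8]
gripper_width: 0.433
```

```bash
python3 -c "
from h import *
gb('blue',-.016,.11);cam('wrist','w17')
"
```

```text
ROW [-0.2622, -0.764, 0.0111] [-0.0004, -0.0002, 0.0102] dist mm 323 deg 3.7 from [ 0.5589 -0.0765  0.1138] t 19.65
```

View pics/w17.png

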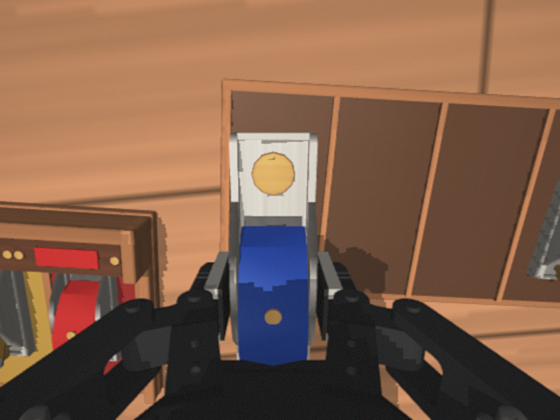

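Blue is held square, knob at (272,173).

Call:
{"name": "play_rows", "arguments": {"motion": [[[-0.02, -0.06, 0], [0, 0, 0.001]], [[-0.08, -0.18, 0], [0, 0, 0.004]], [[-0.255, -0.755, 0], [0, 0, 0.0115]], [[-0.255, -0.755, 0], [0, 0, 0.0115]], [[-0.255, -0.755, 0], [0, 0, 0.0115]], [[-0.255, -0.755, 0], [0, 0, 0.0115]], [[-0.255, -0.755, 0], [0, 0, 0.0115]], [[-0.255, -0.755, 0], [0, 0, 0.0115]]]}}

```text
t: 20.5
eef_pos: [0.4814, 0.242, 0.1124]
tool_rot: [-0.003, 0.997, -0.078, -0.002]
contact_force: [-0.2, 0.1, -3.1]
gripper_width: 0.436
```

```bash
python3 -c "
from h import *
gb('blue',-.016,.032)
"
```

```text
ROW [0.0075, 0.0111, 0.201] [-0.001, 0.0007, 0.0005] dist mm 81 deg 0.5 from [0.4814 0.242  0.1124] t 20.5
```

Call:
{"name": "play_rows", "arguments": {"motion": [[[0.008, 0.011, 0], [-0.001, 0.001, 0.0005]], [[0.008, 0.011, 0], [-0.001, 0.001, 0.0005]], [[0.008, 0.011, 0.04], [-0.001, 0.001, 0.0005]], [[0.008, 0.011, 0.12], [-0.001, 0.001, 0.0005]], [[0.008, 0.011, 0.18], [-0.001, 0.001, 0.0005]], [[0.008, 0.011, 0.2], [-0.001, 0.001, 0.0005]], [[0.008, 0.011, 0.2], [-0.001, 0.001, 0.0005]], [[0.008, 0.011, 0.2], [-0.001, 0.001, 0.0005]]]}}

```text
t: 21.3
eef_pos: [0.4844, 0.2374, 0.0331]
tool_rot: [-0.0, 0.997, -0.08, 0.001]
contact_force: [0.3, -0.3, -2.1]
gripper_width: 0.434
```

```bash
python3 lat.py blue;python3 -c "
from h import *
gb('blue',.02,.0256)
cam('wrist','w18')"
```

```text
felt 128 345 345 [ 44.6 -34.4] [ 44.6 -34.4] midy -34.4
felt 131 344 344 [ 43.2 -34. ] [ 43.2 -34. ] midy -34.0
plate [274.   69.8] [66.8 -0.2]
knob [273.  173.1] z 0.0317 [25.7  0.3]
toe rim [35.4 15.2] 0.0268
toe rim [ 35.4 -14.8] 0.0266
ROW [0.0869, 0.0006, 0.02] [-0.0002, -0.0005, -0.0001] dist mm 36 deg 0.2 from [0.4846 0.2377 0.0335] t 21.35
```

View pics/w18.png

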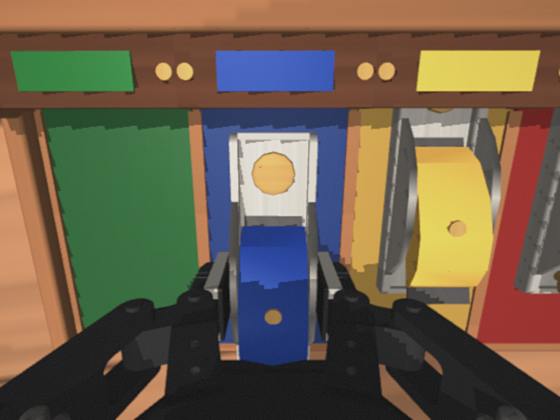

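Blue's plate centre is at 274 and the plane's is at 273, so they line up. Slide in.

Call:
{"name": "play_rows", "arguments": {"motion": [[[0, 0.001, 0.008], [0, 0, 0]], [[0, 0.001, 0.014], [0, 0, 0]], [[0.01, 0.001, 0.014], [0, 0, 0]], [[0.04, 0.001, 0.014], [0, 0, 0]], [[0.07, 0.001, 0.014], [0, 0, 0]], [[0.08, 0.001, 0.014], [0, 0, 0]], [[0.08, 0.001, 0.014], [0, 0, 0]]]}}

```text
t: 22.1
eef_pos: [0.5175, 0.232, 0.0281]
tool_rot: [-0.001, 0.997, -0.081, 0.002]
contact_force: [-0.9, 0.6, -3.4]
gripper_width: 0.438
```

```bash
python3 -c "
from h import *
gb('blue',.02,.0256)
print(cur()[2]['contact_force'])
cam('wrist','w19')"
```

```text
ROW [0.0034, -0.0006, 0.0064] [-0.0002, -0.0007, -0.0004] dist mm 3 deg 0.3 from [0.5175 0.232  0.0281] t 22.1
[-0.88709108  0.59486782 -3.37559609]
```

View pics/w19.png

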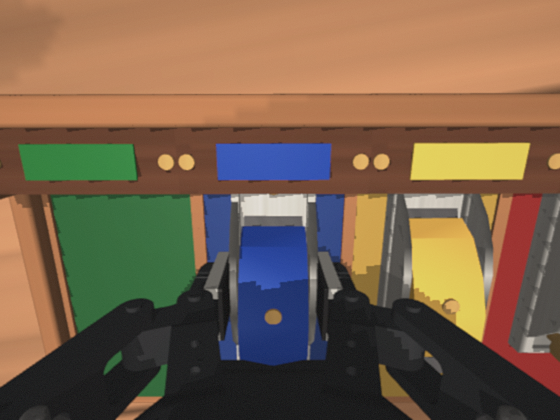

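Still centred (plate 273, plane 273). Pressing home.

Call:
{"name": "play_rows", "arguments": {"motion": [[[0.003, 0, 0.003], [0, 0, 0]], [[0.006, 0, 0.006], [0, 0, 0]], [[0.01, 0, 0.006], [0, 0, 0]], [[0.014, 0, 0.006], [0, 0, 0]], [[0.016, 0, 0.006], [0, 0, 0]]]}}

```text
t: 22.65
eef_pos: [0.5206, 0.2317, 0.0256]
tool_rot: [-0.0, 0.997, -0.08, -0.0]
contact_force: [-9.7, 1.4, 7.5]
gripper_width: 0.435
```

Call:
{"name": "play_rows", "arguments": {"motion": [[[0.004, 0, 0], [0, 0, 0]], [[0.007, 0, 0], [0, 0, 0]], [[0.008, 0, 0], [0, 0, 0]]]}}

```text
t: 22.95
eef_pos: [0.5205, 0.2318, 0.0256]
tool_rot: [0.001, 0.997, -0.079, -0.002]
contact_force: [-12.9, 0.1, 9.0]
gripper_width: 0.427
```

Call:
{"name": "play_rows", "arguments": {"motion": [[[0.001, 0, 0], [0, 0, 0]], [[0.001, 0, 0], [0, 0, 0]]]}}

```text
t: 23.15
eef_pos: [0.5205, 0.2318, 0.0257]
tool_rot: [0.001, 0.997, -0.079, -0.003]
contact_force: [-4.5, -1.0, 2.3]
gripper_width: 0.434
```

Call:
{"name": "play_rows", "arguments": {"motion": [[[0, 0, 0], [0, 0, 0]], [[0, 0, 0], [0, 0, 0]], [[0, 0, 0], [0, 0, 0]]], "fingers": 42}}

```text
t: 23.45
eef_pos: [0.5212, 0.2319, 0.0259]
tool_rot: [0.001, 0.997, -0.079, -0.002]
contact_force: [-1.3, -0.5, -0.1]
gripper_width: 0.494
```

Call:
{"name": "play_rows", "arguments": {"motion": [[[0, 0, -0.05], [0, 0, 0]], [[0, 0, -0.12], [0, 0, 0]], [[0, 0, -0.22], [0, 0, 0]], [[0, 0, -0.22], [0, 0, 0]], [[0, 0, -0.22], [0, 0, 0]]]}}

```text
t: 23.95
eef_pos: [0.5225, 0.2322, 0.1149]
tool_rot: [-0.0, 0.997, -0.079, -0.001]
contact_force: [-0.4, -0.3, 0.2]
gripper_width: 0.491
```

```bash
python3 -c "
from h import *
gp('green',.11)
cam('wrist','w20')"
```

```text
ROW [0.246, 1.326, 0.0119] [0.0, 0.0003, 0.0042] dist mm 539 deg 1.5 from [0.5225 0.2322 0.1149] t 23.95
```

View pics/w20.png

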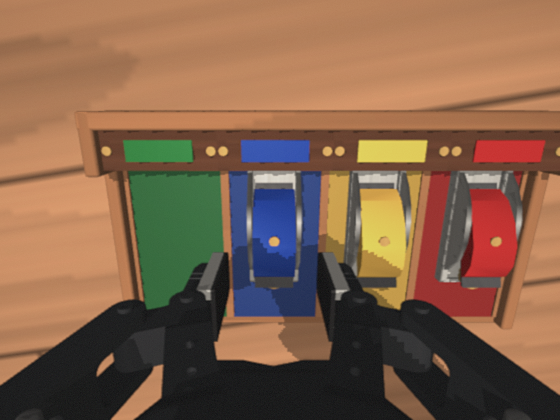

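Blue is placed like the others. On to green, last.

Call:
{"name": "play_rows", "arguments": {"motion": [[[0.01, 0.06, -0.01], [0, 0, 0]], [[0.15, 0.8, -0.03], [0, 0, 0.002]], [[0.15, 0.8, -0.03], [0, 0, 0.002]], [[0.15, 0.8, -0.03], [0, 0, 0.002]], [[0.15, 0.8, -0.03], [0, 0, 0.002]], [[0.15, 0.8, -0.03], [0, 0, 0.002]], [[0.15, 0.8, -0.03], [0, 0, 0.002]], [[0.15, 0.8, -0.03], [0, 0, 0.002]]], "fingers": 52}}

```text
t: 24.8
eef_pos: [0.5288, -0.1027, 0.1246]
tool_rot: [0.003, 0.996, -0.091, -0.003]
contact_force: [-0.3, 0.3, 0.2]
gripper_width: 0.609
```

```bash
python3 -c "
from h import *
gp('green',.11)"
```

```text
ROW [0.1105, 0.499, 0.0386] [0.0009, 0.0009, 0.0004] dist mm 205 deg 0.5 from [ 0.5288 -0.1027  0.1246] t 24.8
```

Call:
{"name": "play_rows", "arguments": {"motion": [[[0.11, 0.5, 0.038], [0.001, 0.001, 0]], [[0.11, 0.5, 0.038], [0.001, 0.001, 0]], [[0.11, 0.5, 0.038], [0.001, 0.001, 0]], [[0.11, 0.5, 0.038], [0.001, 0.001, 0]], [[0.11, 0.5, 0.038], [0.001, 0.001, 0]], [[0.11, 0.5, 0.038], [0.001, 0.001, 0]], [[0.11, 0.5, 0.038], [0.001, 0.001, 0]]]}}

```text
t: 25.5
eef_pos: [0.5354, -0.3055, 0.1091]
tool_rot: [-0.001, 0.996, -0.091, -0.001]
contact_force: [-0.1, -0.0, 1.5]
gripper_width: 0.611
```

```bash
python3 -c "
from h import *
gp('green',.0235);cam('wrist','w21')
"
```

```text
ROW [0.0023, 0.0041, 0.2139] [-0.0004, 0.0003, 0.0005] dist mm 86 deg 0.2 from [ 0.5354 -0.3055  0.1091] t 25.5
```

View pics/w21.png

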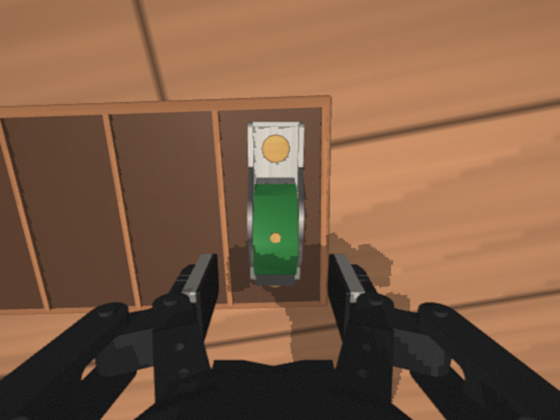

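Green at column 275 is centred and parallel to the jaws. Gripping.

Call:
{"name": "play_rows", "arguments": {"motion": [[[0.002, 0.003, 0.08], [0, 0, 0]], [[0.002, 0.004, 0.16], [0, 0, 0]], [[0.002, 0.004, 0.2], [0, 0, 0]], [[0.002, 0.004, 0.212], [0, 0, 0]], [[0.002, 0.004, 0.212], [0, 0, 0]], [[0.002, 0.004, 0.212], [0, 0, 0]]]}}

```text
t: 26.15
eef_pos: [0.5374, -0.3063, 0.026]
tool_rot: [-0.001, 0.996, -0.09, 0.001]
contact_force: [1.4, -0.1, 0.2]
gripper_width: 0.61
```

Call:
{"name": "play_rows", "arguments": {"motion": [[[0, 0, 0], [0, 0, 0]], [[0, 0, 0], [0, 0, 0]], [[0, 0, 0], [0, 0, 0]], [[0, 0, 0], [0, 0, 0]], [[0, 0, 0], [0, 0, 0]]], "fingers": 25}}

```text
t: 26.65
eef_pos: [0.5384, -0.3068, 0.0276]
tool_rot: [-0.0, 0.996, -0.09, 0.002]
contact_force: [-1.4, 0.9, 6.9]
gripper_width: 0.434
```

Call:
{"name": "play_rows", "arguments": {"motion": [[[0, 0, -0.05], [0, 0, 0]], [[0, 0, -0.15], [0, 0, 0]], [[0, 0, -0.23], [0, 0, 0]], [[0, 0, -0.23], [0, 0, 0]], [[0, 0, -0.23], [0, 0, 0]]]}}

```text
t: 27.15
eef_pos: [0.5379, -0.3069, 0.1199]
tool_rot: [-0.0, 0.996, -0.09, 0.002]
contact_force: [-0.3, -0.3, -4.6]
gripper_width: 0.434
```

```bash
python3 -c "
from h import *
gb('green',-.016,.115);cam('wrist','w22')
"
```

```text
ROW [-0.3814, -1.5045, 0.012] [-0.0001, -0.0007, -0.0034] dist mm 621 deg 1.2 from [ 0.5379 -0.3069  0.1199] t 27.15
```

View pics/w22.png

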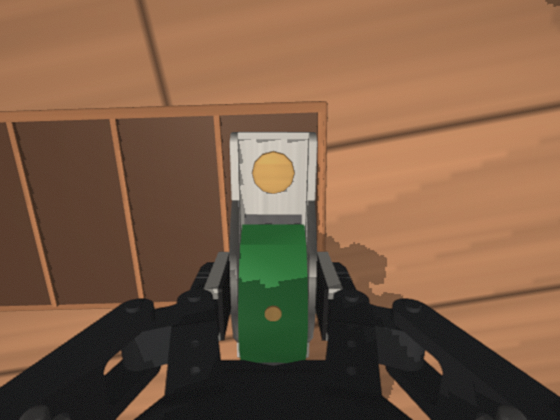

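Green is held square, knob at (272,172).

Call:
{"name": "play_rows", "arguments": {"motion": [[[-0.02, -0.06, 0], [0, 0, 0]], [[-0.05, -0.18, 0], [0, 0, -0.001]], [[-0.2, -0.8, 0], [0, 0, -0.002]], [[-0.2, -0.8, 0], [0, 0, -0.002]], [[-0.2, -0.8, 0], [0, 0, -0.002]], [[-0.2, -0.8, 0], [0, 0, -0.002]], [[-0.2, -0.8, 0], [0, 0, -0.002]], [[-0.2, -0.8, 0], [0, 0, -0.002]]]}}

```text
t: 28.0
eef_pos: [0.5137, 0.0309, 0.1177]
tool_rot: [-0.003, 0.997, -0.078, -0.001]
contact_force: [0.7, 0.5, -3.9]
gripper_width: 0.433
```

```bash
python3 -c "
from h import *
gb('green',-.016,.115)"
```

```text
ROW [-0.1544, -0.6881, 0.0105] [-0.0008, 0.0003, 0.0004] dist mm 282 deg 0.3 from [0.5137 0.0309 0.1177] t 28.0
```

Call:
{"name": "play_rows", "arguments": {"motion": [[[-0.154, -0.69, 0], [-0.001, 0, 0]], [[-0.154, -0.69, 0], [-0.001, 0, 0]], [[-0.154, -0.69, 0], [-0.001, 0, 0]], [[-0.154, -0.69, 0], [-0.001, 0, 0]], [[-0.154, -0.69, 0], [-0.001, 0, 0]], [[-0.154, -0.69, 0], [-0.001, 0, 0]], [[-0.154, -0.69, 0], [-0.001, 0, 0]], [[-0.154, -0.69, 0], [-0.001, 0, 0]]]}}

```text
t: 28.8
eef_pos: [0.4943, 0.3135, 0.1172]
tool_rot: [0.002, 0.997, -0.077, -0.002]
contact_force: [0.1, -2.0, -4.2]
gripper_width: 0.432
```

```bash
python3 -c "
from h import *
gb('green',-.016,.034);print(cur()[2]['q'])"
```

```text
ROW [0.0045, 0.0013, 0.2081] [0.0006, 0.0007, 0.0008] dist mm 83 deg 0.4 from [0.4943 0.3135 0.1172] t 28.8
[-0.39923319  0.48998521 -0.35349768  1.85094553  0.21817869  0.84426337
 -2.58560987]
```

Call:
{"name": "play_rows", "arguments": {"motion": [[[0.005, 0.001, 0], [0.001, 0.001, 0.001]], [[0.005, 0.001, 0.04], [0.001, 0.001, 0.001]], [[0.005, 0.001, 0.1], [0.001, 0.001, 0.001]], [[0.005, 0.001, 0.16], [0.001, 0.001, 0.001]], [[0.005, 0.001, 0.2], [0.001, 0.001, 0.001]], [[0.005, 0.001, 0.207], [0.001, 0.001, 0.001]], [[0.005, 0.001, 0.207], [0.001, 0.001, 0.001]]]}}

```text
t: 29.5
eef_pos: [0.4959, 0.3118, 0.0341]
tool_rot: [-0.001, 0.997, -0.08, 0.001]
contact_force: [0.1, 0.2, -2.4]
gripper_width: 0.434
```

```bash
python3 lat.py green;python3 -c "
from h import *
gb('green',.02,.0276)
cam('wrist','w23')"
```

```text
knob [273.2 172.1] z 0.0305 [25.1 -0.4]
toe rim [34.6 14.9] 0.0258
toe rim [ 34.5 -15.5] 0.0252
ROW [0.0881, 0.0002, 0.0186] [-0.0005, -0.0004, -0.0003] dist mm 36 deg 0.3 from [0.4963 0.3125 0.0349] t 29.55
```

View pics/w23.png

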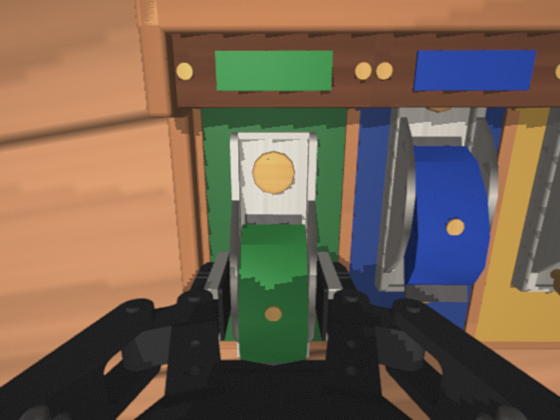

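Green's plate centre is at 274 and the plane's is at 273, so they line up. Slide in.

Call:
{"name": "play_rows", "arguments": {"motion": [[[0, 0, 0.008], [0, 0, 0]], [[0, 0, 0.013], [0, 0, 0]], [[0.01, 0, 0.013], [0, 0, 0]], [[0.04, 0, 0.013], [0, 0, 0]], [[0.07, 0, 0.013], [0, 0, 0]], [[0.081, 0, 0.013], [0, 0, 0]], [[0.081, 0, 0.013], [0, 0, 0]]]}}

```text
t: 30.3
eef_pos: [0.5301, 0.307, 0.0303]
tool_rot: [-0.002, 0.997, -0.081, 0.002]
contact_force: [0.5, 0.2, -3.9]
gripper_width: 0.432
```

```bash
python3 -c "
from h import *
gb('green',.02,.0276)
print(cur()[2]['contact_force'])
cam('wrist','w24')"
```

```text
ROW [0.0026, 0.0002, 0.0066] [-0.0007, -0.0006, -0.0006] dist mm 3 deg 0.4 from [0.5301 0.307  0.0303] t 30.3
[ 0.48216857  0.16591937 -3.8669488 ]
```

View pics/w24.png

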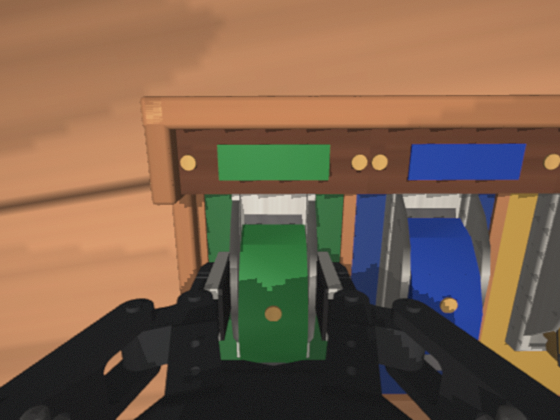

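Still centred at 274. Pressing home.

Call:
{"name": "play_rows", "arguments": {"motion": [[[0.003, 0, 0.003], [0, 0, 0]], [[0.006, 0, 0.006], [0, 0, 0]], [[0.01, 0, 0.006], [0, 0, 0]], [[0.014, 0, 0.006], [0, 0, 0]], [[0.016, 0, 0.006], [0, 0, 0]]]}}

```text
t: 30.85
eef_pos: [0.5325, 0.307, 0.0277]
tool_rot: [-0.001, 0.997, -0.08, -0.001]
contact_force: [-10.5, 0.2, 4.8]
gripper_width: 0.438
```

Call:
{"name": "play_rows", "arguments": {"motion": [[[0.004, 0, 0], [0, 0, 0]], [[0.007, 0, 0], [0, 0, 0]], [[0.008, 0, 0], [0, 0, 0]]]}}

```text
t: 31.15
eef_pos: [0.5324, 0.307, 0.0277]
tool_rot: [-0.0, 0.997, -0.079, -0.003]
contact_force: [-11.1, -1.2, 6.6]
gripper_width: 0.435
```

Call:
{"name": "play_rows", "arguments": {"motion": [[[0.001, 0, 0], [0, 0, 0]], [[0.001, 0, 0], [0, 0, 0]]]}}

```text
t: 31.35
eef_pos: [0.5324, 0.3071, 0.0278]
tool_rot: [-0.0, 0.997, -0.079, -0.003]
contact_force: [-4.2, -0.8, 1.6]
gripper_width: 0.434
```

Call:
{"name": "play_rows", "arguments": {"motion": [[[0, 0, 0], [0, 0, 0]], [[0, 0, 0], [0, 0, 0]], [[0, 0, 0], [0, 0, 0]]], "fingers": 42}}

```text
t: 31.65
eef_pos: [0.5332, 0.3072, 0.0281]
tool_rot: [-0.001, 0.997, -0.079, -0.003]
contact_force: [-0.3, -0.3, 0.9]
gripper_width: 0.492
```

Call:
{"name": "play_rows", "arguments": {"motion": [[[0, 0, -0.05], [0, 0, 0]], [[0, 0, -0.12], [0, 0, 0]], [[0, 0, -0.22], [0, 0, 0]], [[0, 0, -0.22], [0, 0, 0]], [[0, 0, -0.22], [0, 0, 0]]]}}

```text
t: 32.15
eef_pos: [0.5347, 0.3074, 0.1173]
tool_rot: [-0.002, 0.997, -0.079, -0.001]
contact_force: [-1.6, -0.2, -0.9]
gripper_width: 0.492
```

```bash
python3 -c "
from h import *
go([.57,.18,.3],-9)"
```

```text
ROW [0.1364, 0.2992, -0.458] [-0.0004, 0.0004, -0.0003] dist mm 226 deg 0.3 from [0.5347 0.3074 0.1173] t 32.15
```

Call:
{"name": "play_rows", "arguments": {"motion": [[[0.05, 0.1, -0.15], [0, 0, 0]], [[0.136, 0.3, -0.458], [0, 0, 0]], [[0.136, 0.3, -0.458], [0, 0, 0]], [[0.136, 0.3, -0.458], [0, 0, 0]], [[0.136, 0.3, -0.458], [0, 0, 0]], [[0.136, 0.3, -0.458], [0, 0, 0]], [[0.136, 0.3, -0.458], [0, 0, 0]], [[0.136, 0.3, -0.458], [0, 0, 0]]]}}

```text
t: 32.95
eef_pos: [0.5685, 0.1805, 0.2976]
tool_rot: [-0.001, 0.997, -0.079, -0.003]
contact_force: [-0.4, 1.0, -1.1]
gripper_width: 0.496
```

Run:
```python
from h import *
c=cam('wrist','w25');W=pts(c);px=c['pixels'];print(cur()[0])
z=cv2.resize(px[150:310,130:430][:,:,::-1],None,fx=2.6,fy=2.6,interpolation=cv2.INTER_CUBIC);cv2.imwrite('pics/z25.png',z)
hsv=cv2.cvtColor(px,cv2.COLOR_RGB2HSV)
cam('top','t2')
```

```text
[0.56847441 0.18065879 0.29776525]
```

View pics/z25.png

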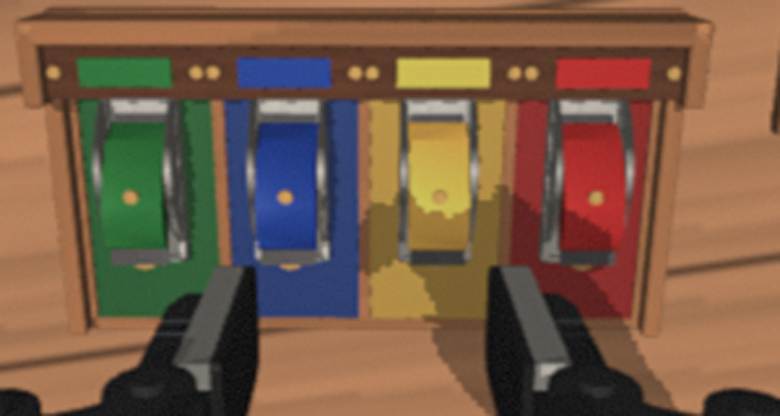

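View pics/t2.png

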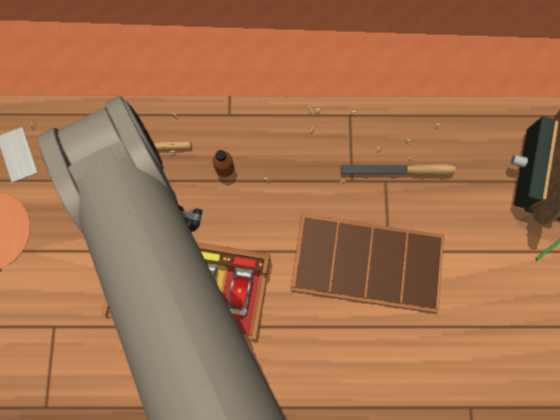

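Run:
```python
from h import *
c=cam('wrist');W=pts(c);r=np.radians(BY)
f=lambda p:((p[0]+.5)/2.6-.5+130,(p[1]+.5)/2.6-.5+150)
def bay(k,p):
    d=p[:2]-np.array(BO[k]);return np.array([d[0]*np.cos(r)+d[1]*np.sin(r),-d[0]*np.sin(r)+d[1]*np.cos(r)])*1e3
for k,dot,pl,toe,heel in [('green',(130,198),(125,73),(139,108),(147,253)),('blue',(285,198),(285,73),(289,108),(290,253)),('yellow',(440,198),(443,73),(438,108),(436,253)),('red',(596,198),(603,73),(589,108),(579,253))]:
    print(k,'dot',bay(k,ray(c,*f(dot),.051)).round(1),'plate',bay(k,ray(c,*f(pl),.045)).round(1))
# cap side midlines for yaw
M=masks(c['pixels'])
for k in ['green','blue','yellow','red']:
    for st,ce,l in blobs(M[k],300):
        if ce[1]<185: continue
        ys,xs=np.nonzero(l);print(k,st.tolist(),ce.round(1),np.round([np.nanmin(W[l][:,2]),np.nanmax(W[l][:,2])],3))
P=W[150:270,140:420].reshape(-1,3)
for k in BO:
    d=P[:,:2]-np.array(BO[k]);x=d[:,0]*np.cos(r)+d[:,1]*np.sin(r);y=-d[:,0]*np.sin(r)+d[:,1]*np.cos(r);z=P[:,2]
    # body midline: points above cap-ish height, slices along x
    out=[]
    for a in range(-20,36,8):
        s=(abs(x*1e3-a)<5)&(abs(y)<.03)&(z>.032)
        if s.sum()>10: out.append((a,round((y[s].min()+y[s].max())*500,1),round((y[s].max()-y[s].min())*1e3),round(float(np.percentile(z[s],95))*1e3,1)))
    print(k,out)
print(cur()[2]['contact_force'],cur()[2]['t'])
c=cam('scene','s3')
```

```text
green dot [5.4 1. ] plate [66.4  0.2]
blue dot [5.8 0.7] plate [66.8 -0.3]
yellow dot [6.3 0.9] plate [67.3  0.6]
red dot [ 6.2 -0.1] plate [67.1 -0.1]
blue [229, 198, 23, 48, 1022] [240.  221.2] [0.022 0.052]
yellow [288, 204, 22, 31, 494] [299.2 216.1] [0.032 0.052]
red [346, 198, 24, 48, 1009] [357.8 221.7] [0.014 0.053]
green [(-20, np.float64(-0.8), 34, 49.4), (-12, np.float64(1.1), 38, 51.7), (-4, np.float64(1.2), 38, 51.6), (4, np.float64(1.1), 38, 51.1), (12, np.float64(1.2), 38, 48.5), (20, np.float64(0.9), 38, 45.1), (28, np.float64(1.2), 39, 41.9)]
blue [(-20, np.float64(0.9), 38, 49.5), (-12, np.float64(1.4), 37, 51.5), (-4, np.float64(1.0), 37, 51.5), (4, np.float64(1.3), 38, 51.0), (12, np.float64(1.1), 38, 48.6), (20, np.float64(0.9), 38, 45.1), (28, np.float64(0.9), 38, 42.5)]
yellow [(-20, np.float64(1.0), 37, 49.4), (-12, np.float64(0.9), 37, 51.6), (-4, np.float64(1.1), 37, 51.5), (4, np.float64(1.1), 37, 51.2), (12, np.float64(1.1), 38, 48.7), (20, np.float64(1.2), 38, 45.5), (28, np.float64(1.3), 37, 42.3)]
red [(-20, np.float64(2.2), 34, 49.5), (-12, np.float64(0.1), 38, 51.4), (-4, np.float64(0.1), 38, 51.5), (4, np.float64(0.0), 38, 51.0), (12, np.float64(0.1), 38, 48.4), (20, np.float64(-0.1), 39, 44.8), (28, np.float64(0.0), 38, 42.4)]
[ 0.79505424 -0.0702616  -0.17244645] 33.1
```

View pics/s3.png

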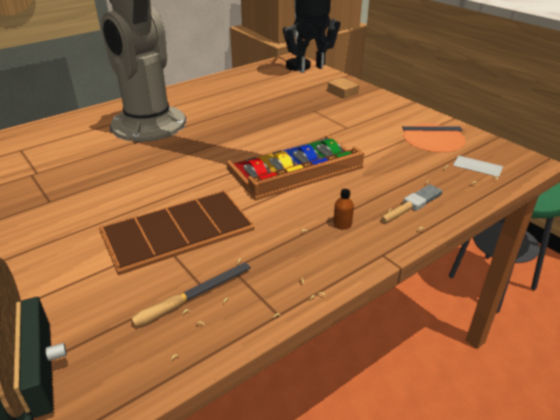

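All four planes sit within about 1 mm of mid-lane. The midlines are parallel to the lanes, cap tops are at 51.5 mm (felt plus 36.5–37), and the cap dots are at bay x ≈ 6, which means home. The bottle and file have not moved, so I'm handing in.

```bash
python3 -c "
from station import bot
print(bot.hand_in())"
```

```text
the job is handed in; nothing more can be done
None
```

All four planes are in the till, each in the bay of its own colour with its toe under the keeper bar. I gripped each one across the cheeks, lowered it in front of the keeper, slid it in until I felt the back board (about 11–15 N), released it and lifted clear. The job was handed in at about 33 s.

Last checks from the wrist camera, with the gripper clear:
- **Mid-lane:** red is about 0.1 mm off the lane centre. Green, blue and yellow are about 1 mm off to the left.
- **Square:** the midlines run parallel to the lanes. The rearmost slice disagreed on red (+2.2 mm) and green (−0.8 mm), but its width also measured short there (34 mm), so I took it to be partly hidden and left it out.
- **Flat:** cap tops read 51.5 mm above the bench, which is right for a plane flat on the felt.
- **Home:** the cap dots read bay x = 5.4–6.3 mm, against about 6 mm expected when home. The shortfall on green (0.6 mm) is within the 2 mm calibration.
- **Left alone:** the oil bottle and the file look unmoved in the top view.

While carrying red I overshot the bay by about 30 mm at carrying height, and corrected that before lowering it.

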